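Refit the battery cover of the blood pressure monitor

TASK

The blood pressure monitor lies face down with fresh cells in its open battery bay: put its battery cover back on. Hook the cover's two front tabs under the edge of the bay while its ribbed end is still raised, then swing the ribbed end down and press it gently until the catch snaps and the cover lies flush. Do not force any of the plastic, let go, and leave everything else on the shelf where it stands.

Things in the scene. Friction and masses are not known exactly. Their poses are not given: they have to be found in the camera images.
- cover_center (a point): The loose battery cover: white plastic shell, outer side up on the shelf, 62 mm long (its x), 52 mm wide (y), 9 mm tall (z), about 30 g. Point: middle of the shell, 4.5 mm above its underside. x points from the two tabs (front) to the ribbed end (rear), z out of the outer side. Grip it by the plain sides y = -26 and +26 mm, best 5 to 12 mm behind the middle.
- cover_tabs (a point): On the cover, midway between the tips of its two front tabs: x = -37 mm from the middle, 1.5 mm lower than it. Tabs stick out 6 mm from the front face (x = -31 mm), each 10 mm wide, centred 14 mm either side, 3 mm thick, from 1.5 to 4.5 mm above the underside. Axes as the cover's.
- cover_ribs (a point): On the cover, top of the thumb ribs at the rear end, where it is pressed: x = +21 mm from the middle, 6 mm above it. Ribs 1.5 mm high cover x = +14 to +28, y = -13 to +13 mm. Behind them a latch lip 16 mm wide, 3 mm thick, level with the underside, sticks out from x = +31 to +36 mm. Axes as the cover's.
- monitor_top (a point): Blood pressure monitor, white, 120 (x) x 150 (y) mm, fixed face down on a cork pad; its underside with the open battery bay is up. Point: in the middle of the bay opening, at the level of that upper surface, 50 to 56 mm above the shelf. x points from the slots (side nearer the robot) to the catch, z up. Rubber feet 1.5 mm high near its corners; four cells in the bay.
- bay_center (a point): On the monitor, where the middle of the cover's shell lies once home (cover's axes along these): mid bay, 4.5 mm below the upper surface. Recess 9 mm deep, x = -32.5 to +33, y = -27.5 to +27.5 mm: 1.5 to 2 mm of room each way. The underside rests on hard ledges, the shell level with the upper surface, the ribs 1.5 mm proud. Thin plastic: over 25 N between cover and monitor damages it.
- slot_mouth (a point): On the monitor, midway between the mouths of the two tab slots, at the edge of the 3.4 mm thick lip over them (x = -32.5 mm from the bay's middle), half-way up the slots, 6.2 mm below the upper surface. Each slot: 12.6 mm wide, centred 14 mm either side, 5.6 mm high (3.4 to 9 mm below the upper surface), 8 mm deep towards -x. Axes as the bay's.
- landing (a point): On the monitor, middle of a level ledge that continues the slots' floor: 11.5 mm long (x), 6 mm behind the mouth, 9 mm below the upper surface. Tab tips set here, cover tilted 20 to 25 deg with the ribbed end up, slide to -x under the lip until the front face meets its edge (tips 3 mm in at 22 deg, 4 at 13 deg, 4.5 to 7.5 when flat: push forward again as it comes down).
- catch_nose (a point): On the monitor, nose of the sprung catch in the rear wall (x = +32 mm from the bay's middle, 5 mm below the upper surface), 18 mm wide, ramped on top. The cover's latch lip rides down the ramp, pushing the catch back 4 mm, until it snaps out over the lip: 5 to 7 N pressed on the ribs, then the hard ledge. Before that the cover rests on the ramp, ribbed end up about 7 deg.
- pill_bottle: Bystander: amber screw-top pill bottle, 44 mm across, 78 mm tall. Origin at the centre of its underside.
- tumbler: Bystander: glass tumbler, 72 mm across, 95 mm tall. Origin at the centre of its underside.
- dish: Bystander: grey ceramic dish, 120 mm across, 26 mm high, with two spent cells in it. Origin at the centre of its underside.
- spoon: Bystander: steel spoon 160 mm long and 42 mm wide at the bowl, lying about along x. Origin about its middle, at shelf level.
- organiser: Bystander: white seven-day pill organiser, 150 x 34 x 23 mm. Origin at the centre of its underside.
- specs_case: Bystander: black spectacle case, 154 x 44 x 38 mm. Origin at the centre of its underside.
There are look-alikes about, which are no part of the job. What is shaped like the part that bears cover_center but purple is not meant.

How it is judged:
By the outcome, as a careful person would: the job done as asked, in the order asked, and still so for the second after the job is handed in, with the robot touching nothing.
It also fails if it takes over 59 s, if anything falls off the work surface, if the arm or the gripper's body presses on something with over 40 N, if the wrist force passes 120 N, or if a joint passes its speed limit or range.

ROBOT

A 7-joint arm with a two-finger parallel gripper is mounted at the origin on the work surface. World frame = base frame: x ahead of the robot, y to its left, z up, the work surface at z = 0. Lengths are in m, angles in rad, forces in N, time in s.
With the tool pointing down it reaches from about 0.425 to 0.925 m from the base axis. Payload 6.8 kg.
Tool frame: the origin (TCP) lies on the centre line of the jaws, within the pads' length; the fingertips stand 17 mm ahead of it and the grasp point (between the pads) lies 2 mm behind it; z points along the fingers, y is the direction in which the jaws open and shut (so a half turn about z gives the same grasp; the last joint's range is limited). The gripper opens to 88 mm and grips with 3 to 60 N. Pads are 20 mm wide; open, the fingers measure 115 mm over their backs; the gripper's body (75 mm by 178 mm) begins 61 mm behind the grasp point.
Start: joints at [1.077, 0.477, 0.022, 1.555, -0.011, 1.109, -0.083], TCP at [0.254, -0.625, 0.24] pointing down, gripper open.
Joint ranges: [-2.96, 2.96], [-0.34, 2.1], [-1.41, 1.46], [0.24, 2.44], [-1.37, 4.51], [0.17, 1.92], [-2.96, 2.96]. Speed limits (rad/s): [2.39, 2.39, 3.14, 3.14, 3.14, 3.14, 3.14].

INTERFACE

Orientations are given as a 3x3 rotation matrix whose columns are the frame's x, y, z axes.
In Python, from plant import telemetry, get_image, camera_info, order gives the robot as it stands. The module is installed in compiled form; this text tells all that it offers.
- The arm moves only by the tool drive_tool, never from a script. Its argument "motion" is a list of rows, each an object with "xyz": the shift along the tool's x, y, z in mm, a list of three; "spin": the turn about the tool's z in rad; "claw": the opening, from 0 (shut) to 1 (fully open). A call has 1 to 20 rows; each row is the pose to reach, as a shift and turn from the pose commanded when the call began, along the tool's axes at that moment; what a row does not reach only later rows make up. A row lasts 1/8 s, in which the tool goes at most 62.5 mm and 10.7 degrees, less where a joint would pass 70% of its speed; a pose out of reach is approached as far as the arm can. A call with a gripper value outside its range is refused whole. The fingers move at their own pace and stop on an object; the grip force is fixed at half the most. Time passes only in rows, so rows that repeat a pose let the fingers close. It gives the time, the measured TCP pose, the force and the opening at its end, in the units of the state.
- telemetry.get_obs(): the state, without advancing time (a new reading comes with each control period).
- get_image(name): name is "side" or "top" or "wrist"; returns (picture, depth): 384x512x3 uint8, red, green, blue; 384x512 float32, m along the optical axis (not along the pixel's ray), 0 where there is no reading.
- camera_info(name): a dict with "K" (3x3 intrinsics, pixels), "cam_to_world" (4x4, takes a point from camera to world coordinates); the wrist camera has in their place "T_tool_cam" (4x4, takes a point from camera to tool coordinates, whose origin is the TCP and whose axes are the flange's). Camera axes: x right, y down, z forward; pixel columns grow to the right and rows downward; lengths in m; the calibration is good to about 2 mm. A picture is of the moment at which its call begins: read the wrist's pose just before it. camera_info takes no time and is no camera call.
- order.job_done(): hands the job in, once; it reports no verdict.
The state is a dict: "time_s": time; "joint_pos": joint angles; "dq": joint speeds; "effort": joint torques, N m; "ee_pos": TCP position; "tool_rot": TCP orientation; "ft_force": force on the tool from outside, world axes, zero at the start; "moment": the same for the moment, N m; "grip_width": finger opening in m.
Only numpy, scipy, OpenCV 4.12 (cv2) and the standard library are available. Lean on these libraries where they do the work, as an engineer would, in place of code of your own. Each camera call takes 0.05 s, during which the arm holds its last target.

## Working session

There is one attempt and no reset: what is moved stays moved. The work goes in short steps, Python scripts to look and compute and a tool call to move; the robot and the scene stay as the last step left them, time stands still between calls to the robot, and variables do not carry over. Pictures are saved under pics/ and viewed, and the job is handed in when it is done.

Besides the shell and the picture viewer there is one more tool, called after "Call:" as name(argument=value, ...) on one line, values as JSON. drive_tool: Moves the arm, as the interface text tells. Its arguments: {"type":"object","properties":{"motion":{"type":"array","items":{"type":"object","properties":{"xyz":{"type":"array","items":{"type":"number"}},"spin":{"type":"number"},"claw":{"type":"number"}}}}},"required":["motion"]}

```bash
mkdir -p pics
cat > h.py <<'E'
import numpy as np, cv2
from plant import telemetry, get_image, camera_info, order
def save(n,p): cv2.imwrite(f'pics/{n}.png',cv2.cvtColor(p,cv2.COLOR_RGB2BGR))
def grab(cam,n):
    o=telemetry.get_obs(); p,d=get_image(cam); ci=camera_info(cam)
    K=np.array(ci['K'])
    if cam=='wrist':
        T=np.eye(4);T[:3,:3]=o['tool_rot'];T[:3,3]=o['ee_pos'];T=T@np.array(ci['T_tool_cam'])
    else: T=np.array(ci['cam_to_world'])
    np.savez(f'pics/{n}.npz',p=p,d=d,K=K,T=T); save(n,p)
    return p,d,K,T
def load(n):
    z=np.load(f'pics/{n}.npz'); return z['p'],z['d'],z['K'],z['T']
def world(d,K,T):
    v,u=np.mgrid[:d.shape[0],:d.shape[1]]
    X=np.stack([(u-K[0,2])/K[0,0]*d,(v-K[1,2])/K[1,1]*d,d],-1)
    return X@T[:3,:3].T+T[:3,3]
def ray(uv,z,K,T):
    uv=np.atleast_2d(uv).astype(float)
    r=np.c_[(uv[:,0]-K[0,2])/K[0,0],(uv[:,1]-K[1,2])/K[1,1],np.ones(len(uv))]@T[:3,:3].T
    s=(z-T[2,3])/r[:,2]; return T[:3,3]+r*s[:,None]
def proj(X,K,T):
    X=(np.atleast_2d(X)-T[:3,3])@T[:3,:3]
    return np.c_[X[:,0]/X[:,2]*K[0,0]+K[0,2],X[:,1]/X[:,2]*K[1,1]+K[1,2]]
E
python3 - <<'E'
from h import *
np.set_printoptions(precision=4,suppress=True)
o=telemetry.get_obs();print({k:np.array(v) for k,v in o.items()})
for c in ['top','side','wrist']:
    p,d,K,T=grab(c,c+'0');print(c,K,T)
E
```

```text
{'time_s': array(0.), 'joint_pos': array([ 1.0769,  0.4778,  0.0223,  1.5564, -0.0115,  1.1093, -0.0831]), 'dq': array([-0.0005, -0.0008, -0.0009, -0.0002,  0.0008, -0.0001,  0.0015]), 'effort': array([  0.0006, -58.2842,   1.5349, -27.2603,  -0.0543,   0.017 ,
         0.0002]), 'ee_pos': array([ 0.2538, -0.6249,  0.2387]), 'tool_rot': array([[ 0.9265,  0.3763, -0.0008],
       [ 0.3763, -0.9265,  0.0016],
       [-0.0001, -0.0018, -1.    ]]), 'ft_force': array([-0.7226, -0.6783, -0.6102]), 'moment': array([-0.0288, -0.0238,  0.0358]), 'grip_width': array(0.0878)}
top [[347.5545   0.     257.5135]
 [  0.     347.5545 192.4706]
 [  0.       0.       1.    ]] [[-0.0166 -0.9901  0.1396  0.4184]
 [-0.9996  0.0194  0.0189  0.0094]
 [-0.0214 -0.1392 -0.99    1.0279]
 [ 0.      0.      0.      1.    ]]
side [[443.3344   0.     255.6054]
 [  0.     443.3344 194.5668]
 [  0.       0.       1.    ]] [[-0.9523 -0.2273  0.2034  0.2817]
 [-0.3047  0.7386 -0.6013  0.8097]
 [-0.0135 -0.6347 -0.7727  1.0792]
 [ 0.      0.      0.      1.    ]]
wrist [[331.7405   0.     251.7364]
 [  0.     331.7405 189.6009]
 [  0.       0.       1.    ]] [[ 0.376  -0.892  -0.2509  0.3213]
 [-0.9266 -0.3623 -0.1004 -0.5979]
 [-0.0014  0.2702 -0.9628  0.3825]
 [ 0.      0.      0.      1.    ]]
```

View pics/top0.png

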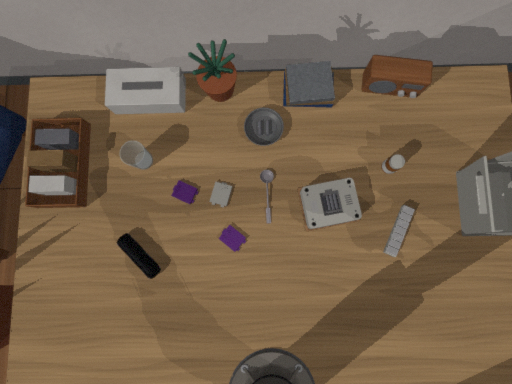

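View pics/side0.png

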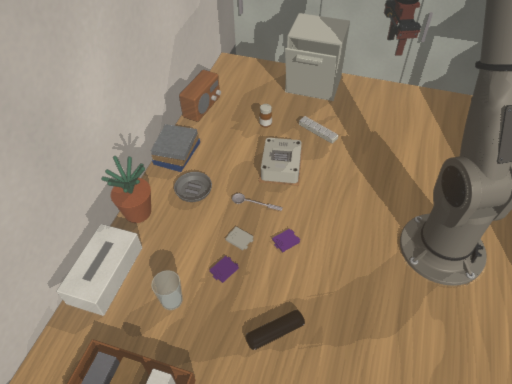

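View pics/wrist0.png

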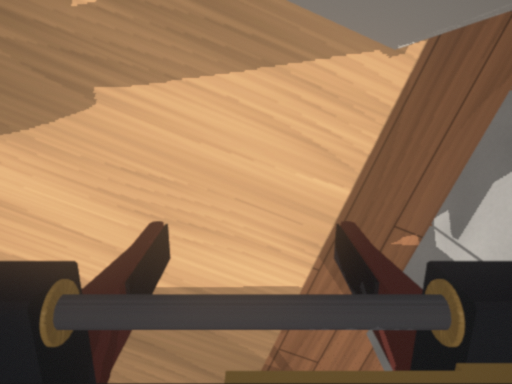

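Run:
```python
from h import *
np.set_printoptions(precision=4,suppress=True)
p,d,K,T=load('top0')
a=cv2.resize(p[165:235,185:260],None,fx=6,fy=6,interpolation=cv2.INTER_CUBIC)
b=cv2.resize(p[165:235,295:370],None,fx=6,fy=6,interpolation=cv2.INTER_CUBIC)
save('z0',np.hstack([a,b])[:, :800] if 0 else cv2.resize(np.hstack([a,b]),(800,373)))
print(ray([[221,194],[185,192],[232,238]],0.009,K,T)); print(ray([331,203],0.053,K,T))
W=world(d,K,T)
print(W[194,221],W[203,318],W[190,345],W[192,200])
p2,d2,K2,T2=load('side0')
a=cv2.resize(p2[215:265,210:270],None,fx=7,fy=7,interpolation=cv2.INTER_CUBIC)
b=cv2.resize(p2[135:185,255:305],None,fx=7,fy=7,interpolation=cv2.INTER_CUBIC)
save('z1',np.hstack([a,b]))
```

```text
[[0.5595 0.1372 0.009 ]
 [0.5676 0.2445 0.009 ]
 [0.4296 0.1053 0.009 ]]
[[ 0.5219 -0.1779  0.053 ]]
[0.5592 0.1369 0.0113] [ 0.5225 -0.1415  0.0536] [ 0.5581 -0.2191  0.0521] [ 0.5685  0.2019 -0.0027]
```

View pics/z0.png

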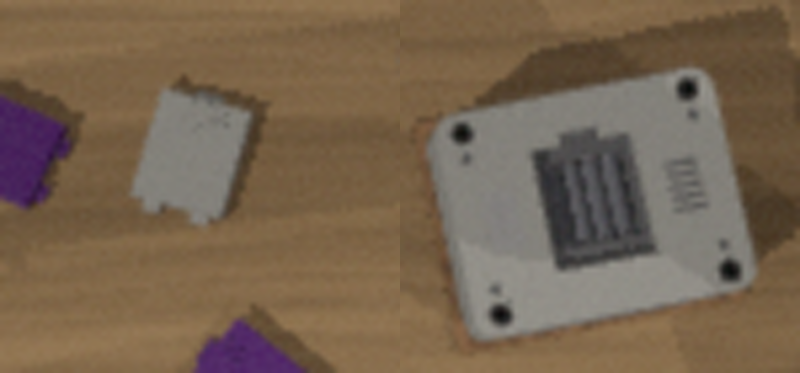

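View pics/z1.png

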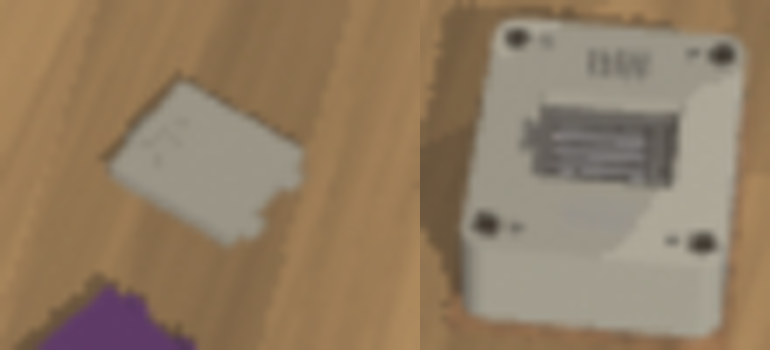

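Call:
drive_tool(motion=[{"xyz":[20,-22,0],"spin":0.02,"claw":1},{"xyz":[60,-66,5],"spin":0.08,"claw":1},{"xyz":[100,-110,12],"spin":0.14,"claw":1},{"xyz":[142,-156,20],"spin":0.2,"claw":1},{"xyz":[184,-202,28],"spin":0.26,"claw":1},{"xyz":[226,-248,36],"spin":0.32,"claw":1},{"xyz":[268,-294,44],"spin":0.38,"claw":1},{"xyz":[310,-340,52],"spin":0.44,"claw":1},{"xyz":[352,-386,60],"spin":0.5,"claw":1},{"xyz":[394,-432,66],"spin":0.54,"claw":1},{"xyz":[436,-478,72],"spin":0.58,"claw":1},{"xyz":[478,-524,76],"spin":0.6,"claw":1},{"xyz":[516,-568,79],"spin":0.6,"claw":1},{"xyz":[540,-596,79],"spin":0.6,"claw":1},{"xyz":[540,-596,79],"spin":0.6,"claw":1},{"xyz":[540,-596,79],"spin":0.6,"claw":1}])

```text
time_s: 2.15
ee_pos: [0.5297, 0.1289, 0.1603]
tool_rot: [[0.977, -0.213, -0.001], [-0.213, -0.977, -0.001], [-0.001, 0.001, -1.0]]
ft_force: [-0.0, 0.6, -0.6]
grip_width: 0.0876
```

Run:
```python
from h import *
np.set_printoptions(precision=4,suppress=True)
o=telemetry.get_obs();print(o['time_s'],np.array(o['ee_pos']),np.array(o['tool_rot']),np.array(o['ft_force']))
p,d,K,T=grab('wrist','w1')
```

```text
2.15 [0.5297 0.1289 0.1603] [[ 0.977  -0.2133 -0.0009]
 [-0.2133 -0.977  -0.001 ]
 [-0.0007  0.0011 -1.    ]] [-0.0287  0.5501 -0.5923]
```

View pics/w1.png

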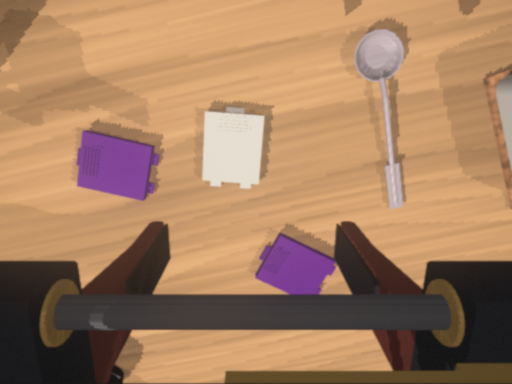

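```bash
cat > cov.py <<'E'
from h import *
def findcover(n,box,z=0.009,thr=60):
    p,d,K,T=load(n)
    hsv=cv2.cvtColor(p,cv2.COLOR_RGB2HSV)
    m=((hsv[...,1]<45)&(hsv[...,2]>150)).astype(np.uint8)
    M=np.zeros_like(m);x0,y0,x1,y1=box;M[y0:y1,x0:x1]=m[y0:y1,x0:x1]
    M=cv2.morphologyEx(M,cv2.MORPH_OPEN,np.ones((11,11)))
    c=max(cv2.findContours(M,cv2.RETR_EXTERNAL,cv2.CHAIN_APPROX_NONE)[0],key=cv2.contourArea)
    w=ray(c[:,0,:],z,K,T)
    r=cv2.minAreaRect((w[:,:2]*1000).astype(np.float32))
    return c,w,r,d,K,T,p
E
python3 - <<'E'
from cov import *
np.set_printoptions(precision=4,suppress=True)
c,w,r,d,K,T,p=findcover('w1',(190,90,280,200))
print(r, cv2.boundingRect(c)); W=world(d,K,T); print(W[148,234],W[175,234],W[148,180])
print(T[:3,3])
a=p.copy();cv2.drawContours(a,[c],-1,(255,0,0),1)
save('w1z',cv2.resize(a[90:205,180:290],None,fx=5,fy=5,interpolation=cv2.INTER_NEAREST))
E
```

```text
((562.8175659179688, 138.472900390625), (51.06645584106445, 66.73136138916016), 73.37824249267578) (203, 108, 60, 76)
[0.5605 0.1376 0.0061] [0.5367 0.143  0.0085] [ 0.5701  0.187  -0.0019]
[0.6009 0.113  0.304 ]
```

View pics/w1z.png

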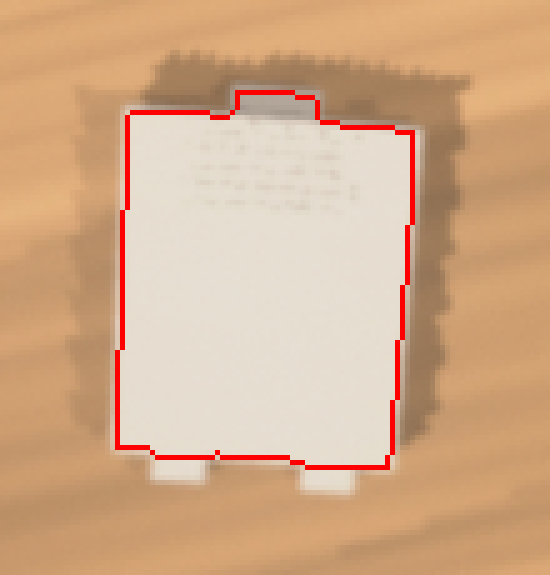

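Run:
```python
from cov import *
np.set_printoptions(precision=4,suppress=True)
p,d,K,T=load('w1')
c=ray([[204.9,111.9],[262.3,115.7],[202.7,179.1],[257.3,183.1]],0.009,K,T)[:,:2]*1000
print(c, c.mean(0))
for i,j in [(2,0),(3,1),(1,0),(3,2)]:
    v=c[j]-c[i]; print(np.linalg.norm(v), np.degrees(np.arctan2(v[1],v[0])))
W=world(d,K,T);print(np.median(W[130:170,215:250,2]),np.median(W[130:170,170:190,2]))
```

```text
[[596.8574 154.7936]
 [583.0779 106.8746]
 [539.2279 171.7979]
 [524.8277 123.7815]] [560.9977 139.3119]
60.0858351614523 -16.439286668503595
60.65417753878821 -16.185209643646846
49.86088115323734 73.95700995597456
50.12915283222435 73.30597232585227
0.0077588158818502895 -0.0013502133136069905
```

Call:
drive_tool(motion=[{"xyz":[12,-6,20],"spin":0.03,"claw":1},{"xyz":[26,-12,50],"spin":0.06,"claw":1},{"xyz":[36,-16,85],"spin":0.07,"claw":1},{"xyz":[36,-16,115],"spin":0.07,"claw":1},{"xyz":[36,-16,132],"spin":0.07,"claw":1},{"xyz":[36,-16,140],"spin":0.07,"claw":1},{"xyz":[36,-16,141.5],"spin":0.07,"claw":1},{"xyz":[36,-16,141.5],"spin":0.07,"claw":1}])

```text
time_s: 3.2
ee_pos: [0.5692, 0.1381, 0.0201]
tool_rot: [[0.96, -0.281, 0.001], [-0.281, -0.96, 0.0], [0.001, -0.001, -1.0]]
ft_force: [-0.4, -0.2, -0.6]
grip_width: 0.0881
```

Run:
```python
from h import *
np.set_printoptions(precision=4,suppress=True)
o=telemetry.get_obs();print(o['time_s'],np.array(o['ee_pos']),np.array(o['tool_rot']),np.array(o['ft_force']))
p,d,K,T=grab('wrist','w2')
```

```text
3.2 [0.5692 0.1381 0.0201] [[ 0.9598 -0.2806  0.0014]
 [-0.2806 -0.9598  0.0004]
 [ 0.0013 -0.0008 -1.    ]] [-0.3737 -0.1714 -0.6002]
```

View pics/w2.png

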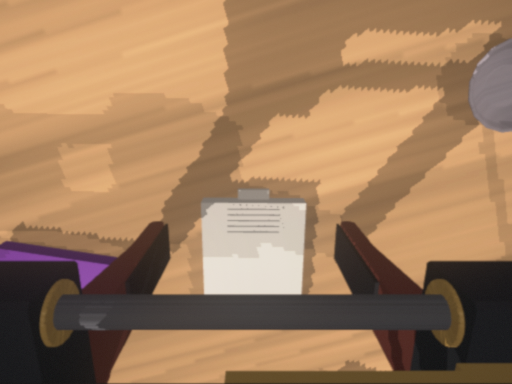

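Run:
```python
from h import *
np.set_printoptions(precision=4,suppress=True)
p,d,K,T=load('w2'); o=telemetry.get_obs();R=np.array(o['tool_rot']);t=np.array(o['ee_pos'])
save('w2z',cv2.resize(p[180:300,190:320],None,fx=5,fy=5,interpolation=cv2.INTER_NEAREST))
for uv in [[202,203],[305,203],[254,203],[254,190]]:
    print(uv,((ray(uv,0.009,K,T)-t)@R)*1000)
print(((ray([253,190],0.003,K,T)-t)@R)*1000, t)
```

```text
[202, 203] [[ 22.7828 -23.6234  11.1382]]
[305, 203] [[22.751  26.8694 11.0975]]
[254, 203] [[22.7668  1.8668 11.1177]]
[254, 190] [[29.3846  1.8581 11.1264]]
[[27.6975  1.4029 17.1246]] [0.5693 0.1381 0.0201]
```

View pics/w2z.png

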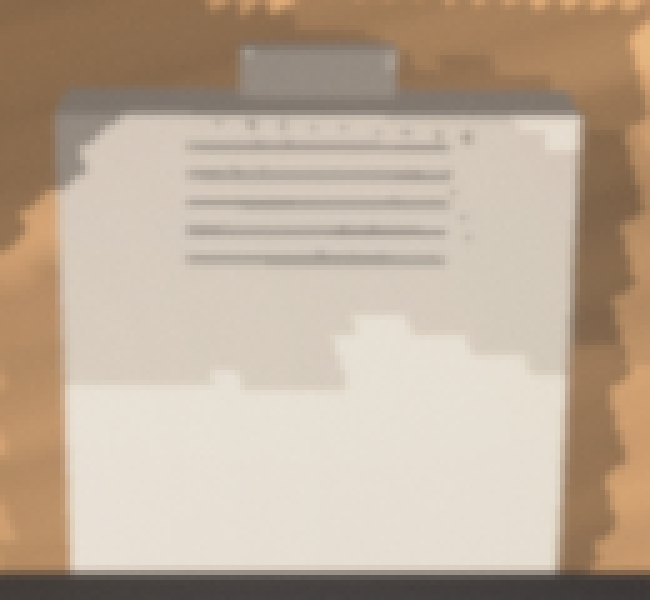

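Call:
drive_tool(motion=[{"xyz":[0,0,1],"spin":0,"claw":1},{"xyz":[0,0,1],"spin":0,"claw":0.6},{"xyz":[0,0,1],"spin":0,"claw":0.4},{"xyz":[0,0,1],"spin":0,"claw":0.4},{"xyz":[0,0,1],"spin":0,"claw":0.4},{"xyz":[0,0,1],"spin":0,"claw":0.4}])

```text
time_s: 4.0
ee_pos: [0.5686, 0.138, 0.0182]
tool_rot: [[0.96, -0.28, 0.0], [-0.28, -0.96, -0.0], [0.0, 0.0, -1.0]]
ft_force: [-0.6, -0.1, 0.3]
grip_width: 0.0516
```

Run:
```python
from h import *
p,d,K,T=grab('wrist','w3')
```

```text
(no output)
```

View pics/w3.png

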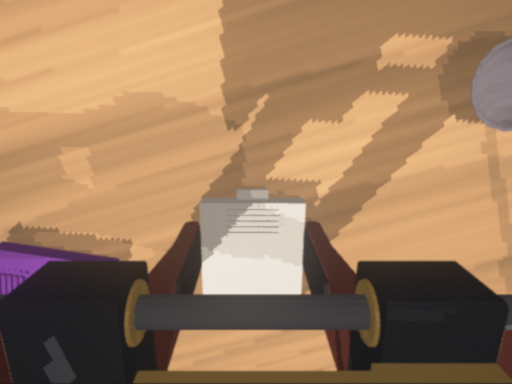

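Call:
drive_tool(motion=[{"xyz":[0,0,-4],"spin":0,"claw":0.4},{"xyz":[0,0,-25],"spin":0,"claw":0.4},{"xyz":[0,10,-60],"spin":-0.03,"claw":0.4},{"xyz":[-4,40,-100],"spin":-0.1,"claw":0.4},{"xyz":[-8,85,-135],"spin":-0.18,"claw":0.4},{"xyz":[-14,135,-160],"spin":-0.26,"claw":0.4},{"xyz":[-20,185,-175],"spin":-0.34,"claw":0.4},{"xyz":[-25,235,-182],"spin":-0.42,"claw":0.4},{"xyz":[-29,285,-182],"spin":-0.48,"claw":0.4},{"xyz":[-32,325,-182],"spin":-0.53,"claw":0.4},{"xyz":[-32,351,-182],"spin":-0.53,"claw":0.4},{"xyz":[-32,351,-182],"spin":-0.53,"claw":0.4},{"xyz":[-32,351,-182],"spin":-0.53,"claw":0.4}])

```text
time_s: 5.68
ee_pos: [0.4399, -0.1889, 0.2003]
tool_rot: [[0.97, 0.244, 0.0], [0.244, -0.97, 0.0], [0.0, -0.0, -1.0]]
ft_force: [0.2, -0.2, -0.2]
grip_width: 0.0515
```

Run:
```python
from h import *
p,d,K,T=grab('wrist','w4');p,d,K,T=grab('side','s4')
save('s4z',cv2.resize(p[80:280,200:400],None,fx=3,fy=3,interpolation=cv2.INTER_CUBIC))
```

```text
(no output)
```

View pics/w4.png

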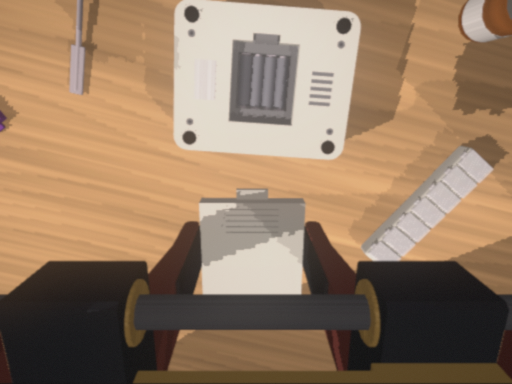

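View pics/s4z.png

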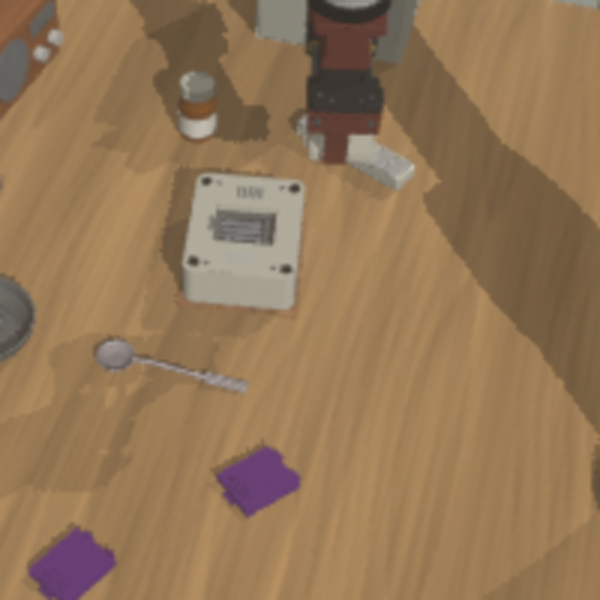

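Run:
```python
from h import *
np.set_printoptions(precision=4,suppress=True)
p,d,K,T=load('w4'); W=world(d,K,T)
print('mon z', np.median(W[40:120,190:220,2]),np.median(W[130:145,220:300,2]), 'shelf',np.median(W[200:230,100:160,2]))
save('w4z',cv2.resize(p[20:140,220:310],None,fx=6,fy=6,interpolation=cv2.INTER_CUBIC)[:600])
save('w4m',cv2.resize(p[0:165,165:370],None,fx=3.6,fy=3.6,interpolation=cv2.INTER_CUBIC))
```

```text
mon z 0.0513559985011042 0.05129803366453525 shelf -0.0012250121620420995
```

View pics/w4z.png

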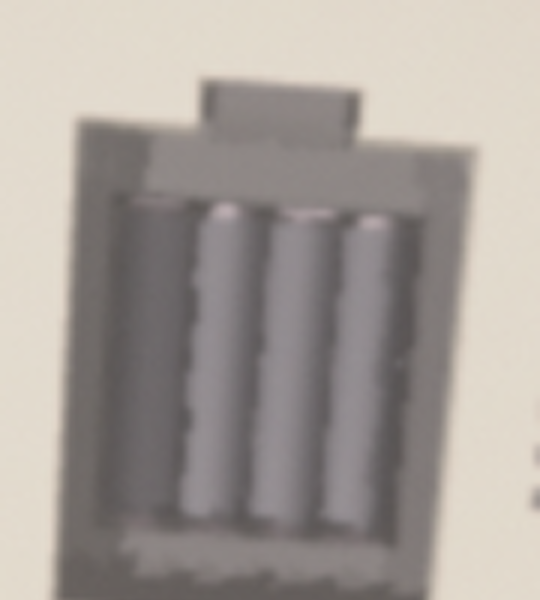

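View pics/w4m.png

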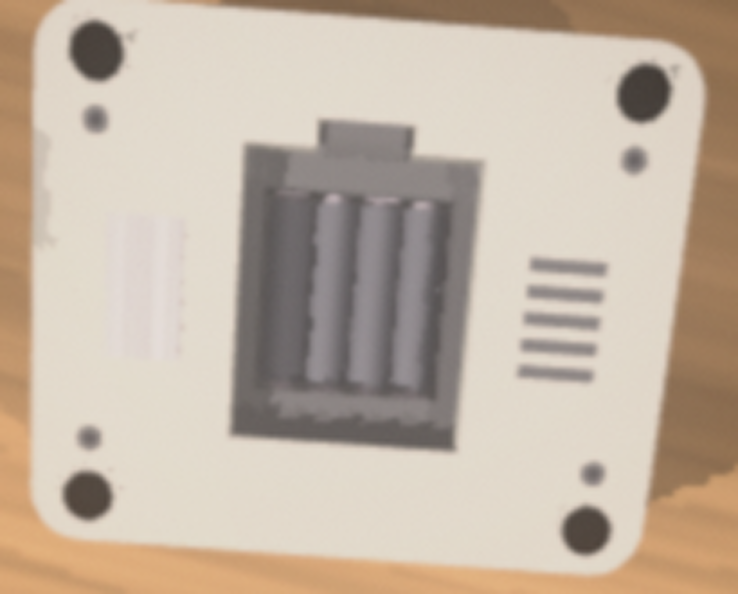

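Run:
```python
from h import *
np.set_printoptions(precision=4,suppress=True)
p,d,K,T=load('w4')
q=(np.array([[246,144],[484,160],[231,434],[455,450]])+.5)/3.6-.5+[165,0]
print(q)
c=ray(q,0.0526,K,T)[:,:2]*1000
for i,j in [(2,0),(3,1),(1,0),(3,2)]:
    v=c[j]-c[i]; print(np.linalg.norm(v), np.degrees(np.arctan2(v[1],v[0])))
print(c,c.mean(0))
f=(np.array([[97,50],[644,93],[88,495],[586,530]])+.5)/3.6-.5+[165,0]
F=ray(f,0.0541,K,T)[:,:2]*1000
print(F,F.mean(0))
for i,j in [(2,0),(3,1),(1,0),(3,2)]:
    v=F[j]-F[i]; print(np.linalg.norm(v), np.degrees(np.arctan2(v[1],v[0])))
# outline
hsv=cv2.cvtColor(p,cv2.COLOR_RGB2HSV)
# top cam
```

```text
[[232.9722  39.6389]
 [299.0833  44.0833]
 [228.8056 120.1944]
 [291.0278 124.6389]]
64.16524628947735 10.03542944139084
64.60242552269621 10.132922101705855
53.776351498845244 100.56894229729308
53.8839831274612 100.10310808003655
[[ 549.8952 -145.8505]
 [ 559.7588 -198.7145]
 [ 486.7117 -157.0317]
 [ 496.164  -210.0801]] [ 523.1325 -177.9192]
[[ 560.2311 -109.9036]
 [ 581.3297 -229.0811]
 [ 464.3352 -126.8847]
 [ 485.5738 -246.0694]] [ 522.8674 -177.9847]
97.38778134175136 10.041757553517629
97.25121771776583 10.060299650004048
121.03073387256066 100.03934548867736
121.06227765555457 100.10398072262824
```

Call:
drive_tool(motion=[{"xyz":[2,2,20],"spin":0.03,"claw":0.4},{"xyz":[4.4,4.2,60],"spin":0.07,"claw":0.4},{"xyz":[4.4,4.2,100],"spin":0.07,"claw":0.4},{"xyz":[4.4,4.2,120],"spin":0.07,"claw":0.4},{"xyz":[4.4,4.2,126],"spin":0.07,"claw":0.4},{"xyz":[4.4,4.2,126],"spin":0.07,"claw":0.4},{"xyz":[4.4,4.2,126],"spin":0.07,"claw":0.4}])

```text
time_s: 6.65
ee_pos: [0.4456, -0.193, 0.0751]
tool_rot: [[0.985, 0.175, 0.002], [0.175, -0.985, -0.001], [0.002, 0.001, -1.0]]
ft_force: [-0.0, 0.7, -0.7]
grip_width: 0.0518
```

Run:
```python
from h import *
p,d,K,T=grab('wrist','w5')
```

```text
(no output)
```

View pics/w5.png

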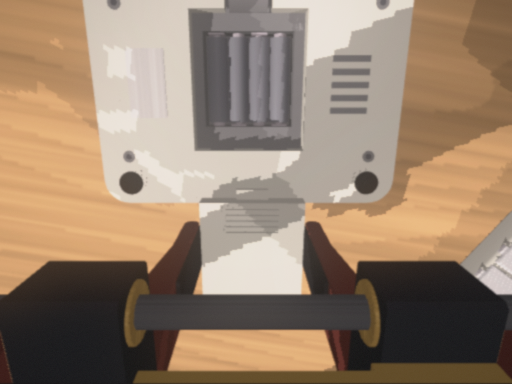

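Run:
```python
from h import *
p,d,K,T=load('w5')
save('w5a',cv2.resize(p[0:160,180:320],None,fx=3.7,fy=3.7,interpolation=cv2.INTER_CUBIC))
save('w5b',cv2.resize(p[180:300,190:320],None,fx=5,fy=5,interpolation=cv2.INTER_CUBIC))
```

```text
(no output)
```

View pics/w5a.png

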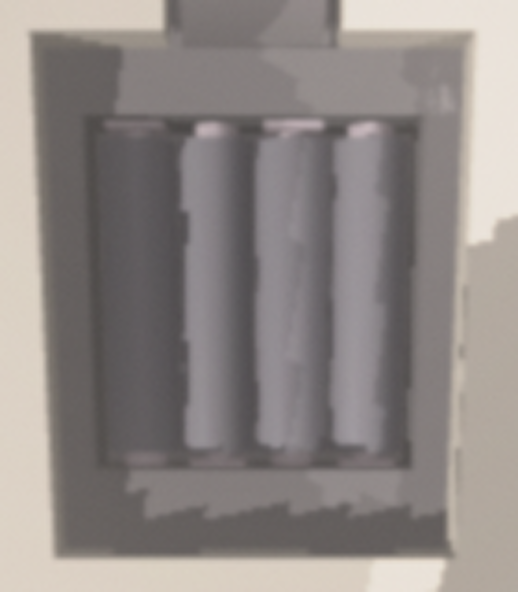

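View pics/w5b.png

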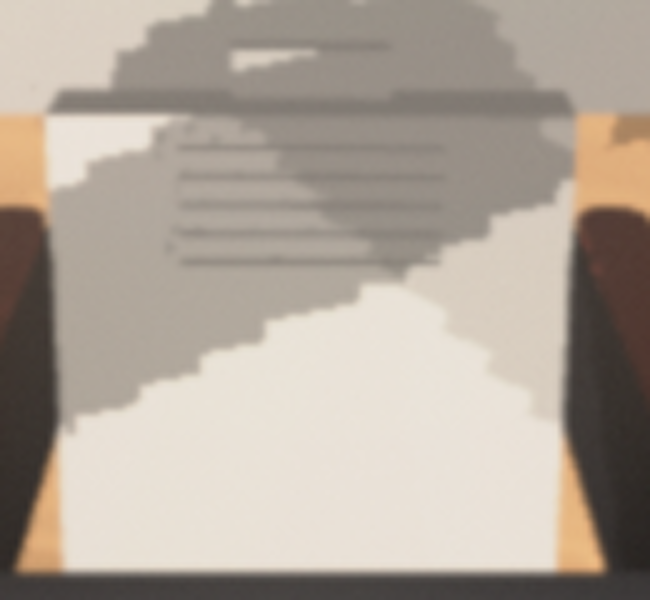

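Run:
```python
from h import *
np.set_printoptions(precision=2,suppress=True)
p,d,K,T=load('w5'); o=telemetry.get_obs();R=np.array(o['tool_rot']);t=np.array(o['ee_pos'])
q=(np.array([[30,32],[474,32],[55,557],[453,557]])+.5)/3.7-.5+[180,0]
B=(ray(q,0.0526,K,T)-t)@R*1000; print(B,B.mean(0))
c=(np.array([[47,115],[577,115]])+.5)/5-.5+[190,180]
C=(ray(c,t[2]-.0182+.009,K,T)-t)@R*1000; print(C,C.mean(0))
print((ray([[150,203]],.0526,K,T)-t)@R*1000)
print(T[:3,3]-t, world(d,K,T)[203-10,150,2], np.median(world(d,K,T)[225:232,240:265,2]))
```

```text
[[111.23 -28.68  22.69]
 [111.23  25.53  22.74]
 [ 46.83 -28.63  22.58]
 [ 46.8   25.58  22.63]] [79.02 -1.55 22.66]
[[ 23.41 -25.33   9.21]
 [ 23.38  26.     9.26]] [23.39  0.33  9.24]
[[ 18.9  -53.34  22.51]]
[0.07 0.01 0.14] 0.052319354202041035 0.0658954403487064
```

Call:
drive_tool(motion=[{"xyz":[0,-2,2],"spin":0,"claw":0.4},{"xyz":[0,-2,4],"spin":0,"claw":0.4},{"xyz":[0,-2,5],"spin":0,"claw":0.4},{"xyz":[0,-2,6],"spin":0,"claw":0.4},{"xyz":[0,-2,6],"spin":0,"claw":0.4}])

```text
time_s: 7.32
ee_pos: [0.4446, -0.1909, 0.0689]
tool_rot: [[0.985, 0.175, 0.0], [0.175, -0.985, -0.0], [0.0, 0.0, -1.0]]
ft_force: [-3.2, 1.6, 9.7]
grip_width: 0.0517
```

Call:
drive_tool(motion=[{"xyz":[0,0,1],"spin":0,"claw":0.4},{"xyz":[0,0,1],"spin":0,"claw":0.4}])

```text
time_s: 7.58
ee_pos: [0.4446, -0.1909, 0.0679]
tool_rot: [[0.985, 0.175, 0.0], [0.175, -0.985, -0.0], [0.0, 0.0, -1.0]]
ft_force: [-3.5, 1.2, 11.7]
grip_width: 0.0517
```

Run:
```python
from h import *
p,d,K,T=grab('wrist','w6')
save('w6b',cv2.resize(p[180:300,190:320],None,fx=5,fy=5,interpolation=cv2.INTER_CUBIC))
print(telemetry.get_obs()['ft_force'])
```

```text
[-2.08670237  1.12659273 11.63106505]
```

View pics/w6b.png

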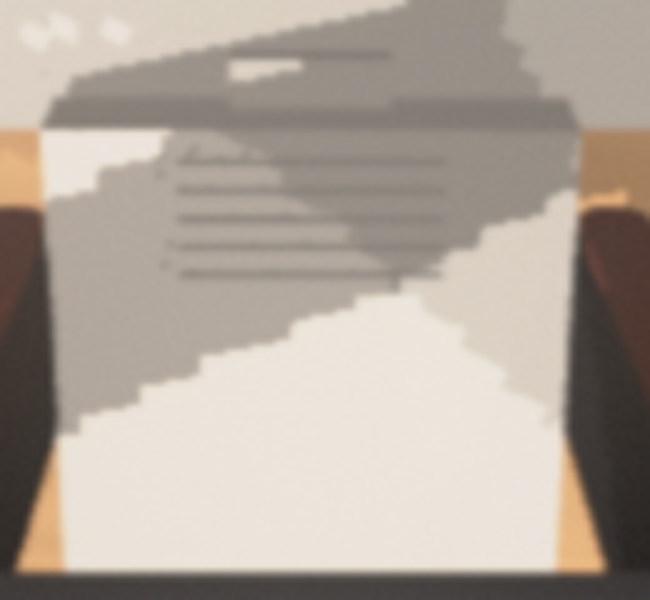

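Call:
drive_tool(motion=[{"xyz":[0,0,1],"spin":0,"claw":0.4},{"xyz":[0,0,2],"spin":0,"claw":0.4},{"xyz":[0,0,2],"spin":0,"claw":0.4}])

```text
time_s: 8.0
ee_pos: [0.4446, -0.191, 0.066]
tool_rot: [[0.985, 0.175, 0.0], [0.175, -0.985, -0.0], [0.0, 0.0, -1.0]]
ft_force: [-3.2, 2.5, 10.7]
grip_width: 0.0518
```

Call:
drive_tool(motion=[{"xyz":[0,0,1],"spin":0,"claw":0.4},{"xyz":[0,0,2],"spin":0,"claw":0.4},{"xyz":[0,0,3],"spin":0,"claw":0.4},{"xyz":[0,0,3],"spin":0,"claw":0.4}])

```text
time_s: 8.5
ee_pos: [0.4448, -0.191, 0.063]
tool_rot: [[0.985, 0.175, 0.001], [0.175, -0.985, -0.0], [0.001, 0.0, -1.0]]
ft_force: [-3.8, 1.1, 12.3]
grip_width: 0.0516
```

Run:
```python
from h import *
p,d,K,T=grab('wrist','w7')
save('w7b',cv2.resize(p[180:300,190:320],None,fx=5,fy=5,interpolation=cv2.INTER_CUBIC))
W=world(d,K,T); t=np.array(telemetry.get_obs()['ee_pos']);R=np.array(telemetry.get_obs()['tool_rot'])
L=(W-t)@R*1000
reg=L[230:290,210:295].reshape(-1,3); reg=reg[d[230:290,210:295].ravel()>0]
A=np.c_[reg[:,:2],np.ones(len(reg))]; s,*_=np.linalg.lstsq(A,reg[:,2],rcond=None); print(s, np.degrees(np.arctan(s[:2])), reg.min(0),reg.max(0))
```

```text
[-2.03385528e-01 -5.29706689e-04  5.94365550e+00] [-11.49632629  -0.03034995] [-25.81852799 -21.75912319   0.86247174] [12.17964906 22.6566705  12.53662532]
```

View pics/w7b.png

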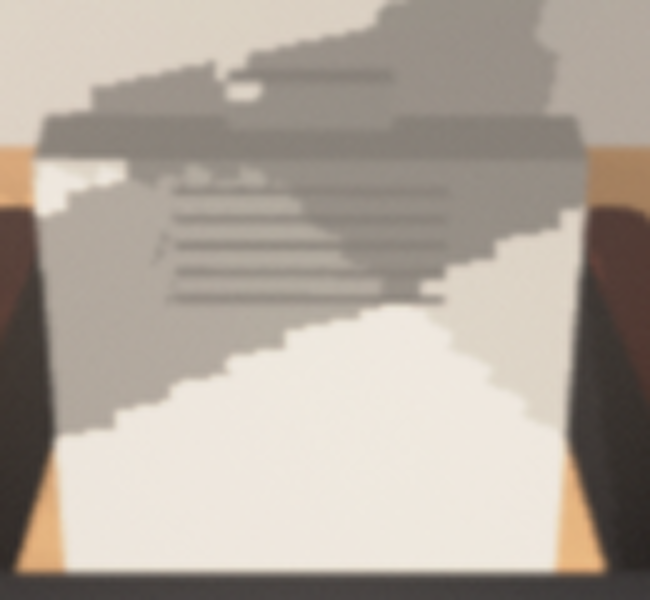

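```bash
cat > tilt.py <<'E'
from h import *
def tilt(n,t,R,r0=215,r1=290):
    p,d,K,T=load(n); L=(world(d,K,T)-t)@R*1000
    reg=L[r0:r1,215:290].reshape(-1,3); ok=(d[r0:r1,215:290].ravel()>0); reg=reg[ok]
    m=np.ones(len(reg),bool)
    for _ in range(5):
        A=np.c_[reg[:,:2],np.ones(len(reg))]; s,*_=np.linalg.lstsq(A[m],reg[m,2],rcond=None); e=reg[:,2]-A@s; m=abs(e)<2*e[m].std()+.05
    return np.degrees(np.arctan(s[:2])),s[2],e[m].std()
def edge(n,t,R,v,zp=5.0,xr=23.4,dx=0,tcpz=18.2):
    # predicted row of rear top edge vs tilt; pivot at tool z = tcpz-zp below TCP
    p,d,K,T=load(n)
    for th in range(0,31,2):
        a=np.radians(th); X=xr*np.cos(a)-(9-zp)*np.sin(a); Z=xr*np.sin(a)+(9-zp)*np.cos(a)
        P=np.array([X,0.3,tcpz-zp-Z])/1000
        uv=proj(t+R@P,K,T)[0]
        # rear bottom edge
        X=xr*np.cos(a)+zp*np.sin(a); Z=xr*np.sin(a)-zp*np.cos(a)
        u2=proj(t+R@(np.array([X,0.3,tcpz-zp-Z])/1000),K,T)[0]
        print(th,uv.round(1),u2.round(1))
E
python3 - <<'E'
from tilt import *
R=np.array([[.985,.175,0],[.175,-.985,0],[0,0,-1]])
t5=np.array([.4456,-.193,.0751]);t6=np.array([.4446,-.1909,.0679]);t7=np.array([.4448,-.191,.063])
for n,t in [('w5',t5),('w6',t6),('w7',t7)]: print(n,tilt(n,t,R))
edge('w7',t7,R,0)
E
```

```text
w5 (array([-1.15180659, -0.05630431]), np.float64(10.040410055216437), np.float64(0.5613711165974122))
w6 (array([-5.04998923, -0.01558363]), np.float64(8.676834974353467), np.float64(0.5535146378492943))
w7 (array([-11.27896225,  -0.10720501]), np.float64(5.962154618680151), np.float64(0.5533702362665892))
0 [251.8 202.5] [251.8 197.1]
2 [251.8 203.3] [251.8 197.2]
4 [251.8 204.2] [251.8 197.5]
6 [251.8 205.1] [251.8 197.7]
8 [251.8 206.1] [251.8 198.1]
10 [251.8 207.2] [251.8 198.5]
12 [251.8 208.3] [251.8 199. ]
14 [251.8 209.5] [251.8 199.5]
16 [251.8 210.7] [251.8 200.1]
18 [251.8 212. ] [251.8 200.7]
20 [251.8 213.3] [251.8 201.4]
22 [251.8 214.7] [251.8 202.2]
24 [251.8 216.1] [251.8 203.1]
26 [251.8 217.6] [251.8 204. ]
28 [251.8 219.1] [251.8 204.9]
30 [251.8 220.7] [251.8 205.9]
```

Call:
drive_tool(motion=[{"xyz":[0,0,-15],"spin":0,"claw":0.4},{"xyz":[0,-10,-35],"spin":0,"claw":0.4},{"xyz":[3,-40,-40],"spin":0,"claw":0.4},{"xyz":[6,-80,-40],"spin":0,"claw":0.4},{"xyz":[10,-120,-35],"spin":0,"claw":0.4},{"xyz":[13,-150,-20],"spin":0,"claw":0.4},{"xyz":[13.5,-161,5],"spin":0,"claw":0.4},{"xyz":[13.5,-161,30],"spin":0,"claw":0.4},{"xyz":[13.5,-161,38],"spin":0,"claw":0.4},{"xyz":[13.5,-161,42],"spin":0,"claw":0.4},{"xyz":[13.5,-161,43.5],"spin":0,"claw":0.4},{"xyz":[13.5,-161,43.5],"spin":0,"claw":0.4}])

```text
time_s: 10.05
ee_pos: [0.4301, -0.0303, 0.0196]
tool_rot: [[0.985, 0.174, 0.001], [0.174, -0.985, -0.0], [0.001, 0.0, -1.0]]
ft_force: [-1.3, -0.0, 4.8]
grip_width: 0.0514
```

Run:
```python
from tilt import *
o=telemetry.get_obs()
p,d,K,T=grab('wrist','w8')
print(tilt('w8',np.array(o['ee_pos']),np.array(o['tool_rot'])))
```

```text
(array([-9.33613043,  0.06783083]), np.float64(5.9385909754370125), np.float64(0.5671482170163498))
```

View pics/w8.png

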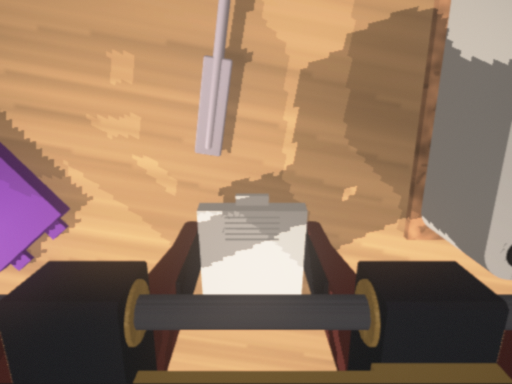

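Call:
drive_tool(motion=[{"xyz":[0,0,0],"spin":0,"claw":0.72},{"xyz":[0,0,0],"spin":0,"claw":0.72},{"xyz":[-1.5,0,-3],"spin":0,"claw":0.72},{"xyz":[-1.5,0,-3],"spin":0,"claw":0.72}])

```text
time_s: 10.6
ee_pos: [0.4281, -0.0305, 0.0219]
tool_rot: [[0.985, 0.175, 0.0], [0.175, -0.985, -0.0], [0.0, 0.0, -1.0]]
ft_force: [0.5, -0.1, 0.8]
grip_width: 0.0633
```

Run:
```python
from tilt import *
np.set_printoptions(precision=2,suppress=True)
o=telemetry.get_obs();t=np.array(o['ee_pos']);R=np.array(o['tool_rot'])
p,d,K,T=grab('wrist','w9')
print(tilt('w9',t,R))
save('w9b',cv2.resize(p[170:300,190:320],None,fx=4.6,fy=4.6,interpolation=cv2.INTER_CUBIC))
for v in (196,199,202,203,204,205): print(v,(ray([252,v],.009,K,T)-t)@R*1000)
```

```text
(array([-0.6 , -0.02]), np.float64(13.905397741514715), np.float64(0.5271119809300631))
196 [[25.56  0.45 12.88]]
199 [[24.01  0.45 12.88]]
202 [[22.45  0.45 12.88]]
203 [[21.93  0.45 12.88]]
204 [[21.41  0.45 12.88]]
205 [[20.89  0.45 12.88]]
```

View pics/w9b.png

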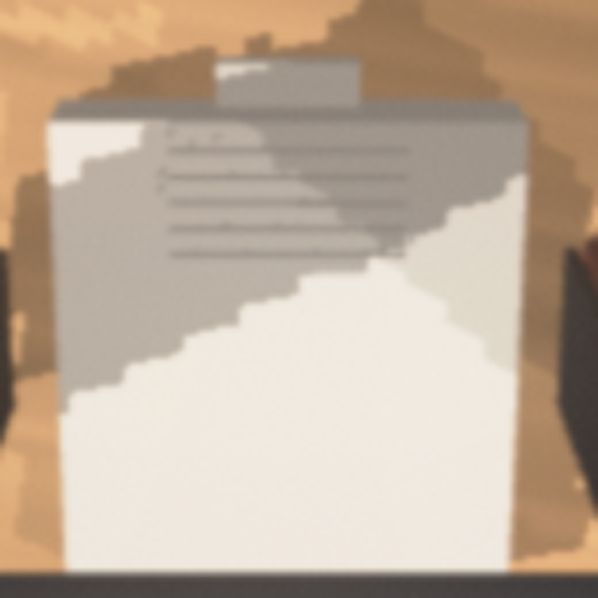

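Call:
drive_tool(motion=[{"xyz":[0,0,0],"spin":0,"claw":0.4},{"xyz":[0,0,0],"spin":0,"claw":0.4},{"xyz":[0,0,0],"spin":0,"claw":0.4},{"xyz":[0,0,-5],"spin":0,"claw":0.4},{"xyz":[0,0,-30],"spin":0,"claw":0.4},{"xyz":[-3,10,-65],"spin":0,"claw":0.4},{"xyz":[-6,40,-85],"spin":0,"claw":0.4},{"xyz":[-10,80,-85],"spin":0,"claw":0.4},{"xyz":[-13,120,-82],"spin":0,"claw":0.4},{"xyz":[-15.5,150,-72],"spin":0,"claw":0.4},{"xyz":[-15.5,161,-60],"spin":0,"claw":0.4},{"xyz":[-15.5,161,-56],"spin":0,"claw":0.4},{"xyz":[-15.5,161,-56],"spin":0,"claw":0.4}])

```text
time_s: 12.28
ee_pos: [0.4408, -0.19, 0.0773]
tool_rot: [[0.984, 0.177, -0.001], [0.177, -0.984, 0.001], [-0.001, -0.001, -1.0]]
ft_force: [0.4, 0.4, -0.7]
grip_width: 0.0514
```

Run:
```python
from tilt import *
np.set_printoptions(precision=2,suppress=True)
o=telemetry.get_obs();t=np.array(o['ee_pos']);R=np.array(o['tool_rot'])
p,d,K,T=grab('wrist','w10')
print(tilt('w10',t,R))
```

```text
(array([-0.56, -0.01]), np.float64(13.715954890241436), np.float64(0.5131589882593368))
```

View pics/w10.png

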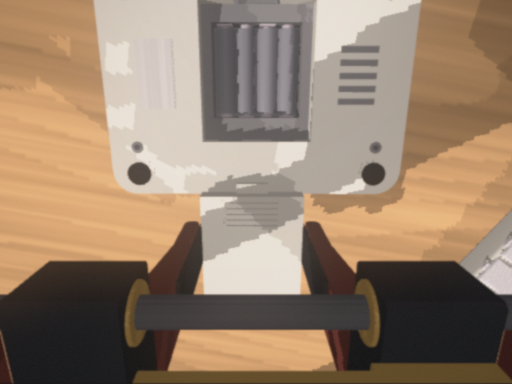

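Call:
drive_tool(motion=[{"xyz":[0,0,2],"spin":0,"claw":0.4},{"xyz":[0,0,4],"spin":0,"claw":0.4},{"xyz":[0,0,5],"spin":0,"claw":0.4},{"xyz":[0,0,6],"spin":0,"claw":0.4},{"xyz":[0,0,7],"spin":0,"claw":0.4},{"xyz":[0,0,7],"spin":0,"claw":0.4}])

```text
time_s: 13.08
ee_pos: [0.4411, -0.1912, 0.0713]
tool_rot: [[0.985, 0.175, 0.0], [0.175, -0.985, 0.0], [0.0, -0.0, -1.0]]
ft_force: [-3.0, 2.0, 9.1]
grip_width: 0.0518
```

Run:
```python
from tilt import *
np.set_printoptions(precision=2,suppress=True)
o=telemetry.get_obs();t=np.array(o['ee_pos']);R=np.array(o['tool_rot'])
p,d,K,T=grab('wrist','w11')
print(tilt('w11',t,R))
```

```text
(array([-4.89, -0.06]), np.float64(12.564649769743411), np.float64(0.5303579293077537))
```

Call:
drive_tool(motion=[{"xyz":[0,0,1],"spin":0,"claw":0.4},{"xyz":[0,0,2],"spin":0,"claw":0.4},{"xyz":[0,0,3],"spin":0,"claw":0.4},{"xyz":[0,0,4],"spin":0,"claw":0.4},{"xyz":[0,0,5],"spin":0,"claw":0.4},{"xyz":[0,0,5],"spin":0,"claw":0.4}])

```text
time_s: 13.88
ee_pos: [0.4413, -0.1912, 0.0664]
tool_rot: [[0.985, 0.175, 0.001], [0.175, -0.985, -0.0], [0.001, 0.0, -1.0]]
ft_force: [-2.9, 1.9, 9.9]
grip_width: 0.0518
```

Run:
```python
from tilt import *
np.set_printoptions(precision=2,suppress=True)
o=telemetry.get_obs();t=np.array(o['ee_pos']);R=np.array(o['tool_rot'])
p,d,K,T=grab('wrist','w12')
print(tilt('w12',t,R))
```

```text
(array([-11.46,   0.1 ]), np.float64(10.05195503712469), np.float64(0.536139728046229))
```

View pics/w12.png

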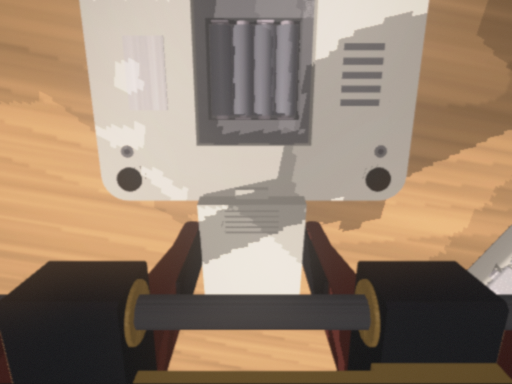

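Call:
drive_tool(motion=[{"xyz":[0.5,0,1],"spin":0,"claw":0.4},{"xyz":[0.5,0,2],"spin":0,"claw":0.4},{"xyz":[1,0,3],"spin":0,"claw":0.4},{"xyz":[1,0,4],"spin":0,"claw":0.4},{"xyz":[1,0,5],"spin":0,"claw":0.4},{"xyz":[1,0,6],"spin":0,"claw":0.4},{"xyz":[1,0,6],"spin":0,"claw":0.4}])

```text
time_s: 14.8
ee_pos: [0.4422, -0.191, 0.0604]
tool_rot: [[0.985, 0.175, 0.0], [0.175, -0.985, -0.0], [0.0, 0.0, -1.0]]
ft_force: [-2.9, 2.2, 8.8]
grip_width: 0.0516
```

Run:
```python
from tilt import *
np.set_printoptions(precision=2,suppress=True)
o=telemetry.get_obs();t=np.array(o['ee_pos']);R=np.array(o['tool_rot'])
p,d,K,T=grab('wrist','w13')
print(tilt('w13',t,R))
p,d,K,T=grab('side','s13')
save('s13z',cv2.resize(p[110:230,240:360],None,fx=5,fy=5,interpolation=cv2.INTER_CUBIC))
```

```text
(array([-19.1 ,   0.04]), np.float64(6.709342938133452), np.float64(0.5389937496295332))
```

View pics/w13.png

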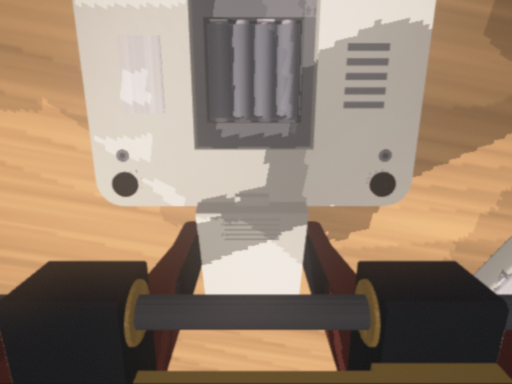

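View pics/s13z.png

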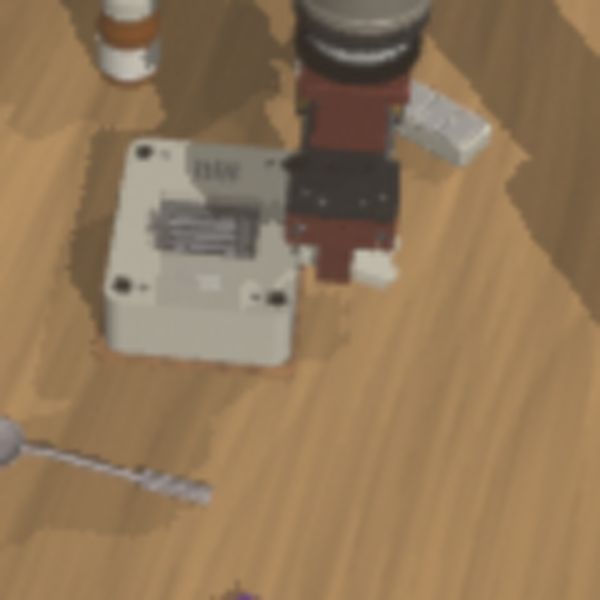

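Call:
drive_tool(motion=[{"xyz":[0.5,0,1],"spin":0,"claw":0.4},{"xyz":[0.5,0,2],"spin":0,"claw":0.4},{"xyz":[0.5,0,2.5],"spin":0,"claw":0.4},{"xyz":[0.5,0,2.5],"spin":0,"claw":0.4}])

```text
time_s: 15.4
ee_pos: [0.4427, -0.1909, 0.058]
tool_rot: [[0.985, 0.175, 0.0], [0.175, -0.985, -0.0], [0.0, 0.0, -1.0]]
ft_force: [-3.9, 2.5, 11.8]
grip_width: 0.0515
```

Run:
```python
from tilt import *
np.set_printoptions(precision=2,suppress=True)
o=telemetry.get_obs();t=np.array(o['ee_pos']);R=np.array(o['tool_rot'])
p,d,K,T=grab('wrist','w14')
print(tilt('w14',t,R))
save('w14b',cv2.resize(p[180:300,190:320],None,fx=5,fy=5,interpolation=cv2.INTER_CUBIC))
save('w14a',cv2.resize(p[0:160,180:320],None,fx=3.7,fy=3.7,interpolation=cv2.INTER_CUBIC))
```

```text
(array([-21.88,   0.04]), np.float64(5.336514034118366), np.float64(0.5286305083802666))
```

View pics/w14b.png

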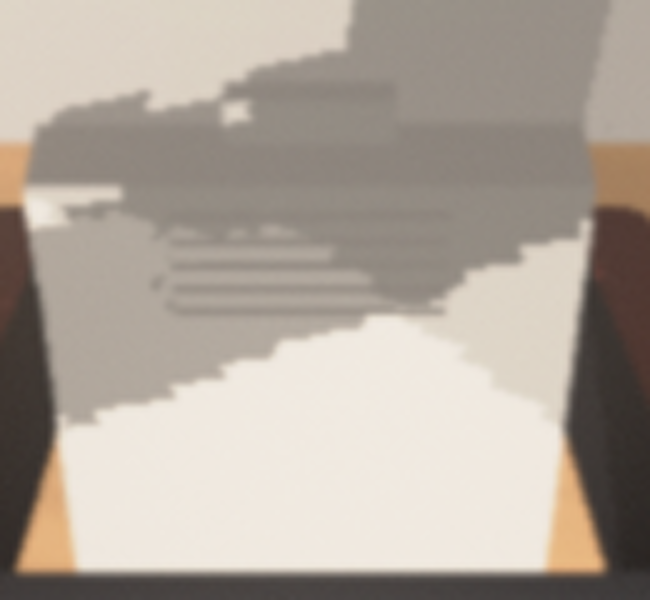

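View pics/w14a.png

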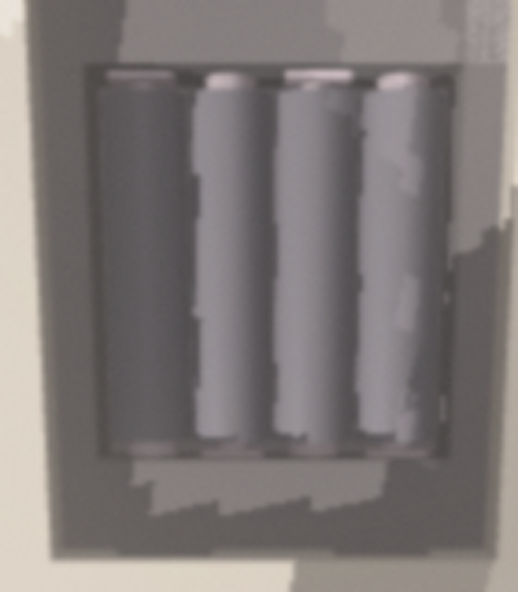

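```bash
cat > geom.py <<'E'
from h import *
def geom(n,t,R,vtop,th,c0):
    p,d,K,T=load(n)
    a=np.radians(th); tn=np.tan(a)
    o=(T[:3,3]-t)@R*1000
    r=(np.array([(252-K[0,2])/K[0,0],(vtop-K[1,2])/K[1,1],1])@T[:3,:3].T)@R
    # z = c0 - x tan
    s=(c0-o[0]*tn-o[2])/(r[2]+r[0]*tn); P=o+s*r
    xr,up=P[0],-P[2]
    c,s_=np.cos(a),np.sin(a)
    pt=lambda x,z:(xr+(x-31)*c-(z-9)*s_, up+(x-31)*s_+(z-9)*c)
    return {'reartop':(xr,up),'tabbot':pt(-37,1.5),'tabtop':pt(-37,4.5),'frontbot':pt(-31,0),'fronttop':pt(-31,9),'lipend':pt(36,0),'rearbot':pt(31,0),'padx_c':31-xr/c}
E
python3 - <<'E'
from geom import *
np.set_printoptions(precision=2,suppress=True)
o=telemetry.get_obs();t=np.array(o['ee_pos']);R=np.array(o['tool_rot'])
p,d,K,T=load('w14')
for th,c0 in [(21.5,4.3),(21.9,4.3),(21,4.5)]:
    g=geom('w14',t,R,216.6,th,c0); print({k:np.round(v,1) for k,v in g.items()})
q=(np.array([[55,557],[497,557]])+.5)/3.7-.5+[180,0]
print((ray(q,.0526,K,T)-t)@R*1000)
# check: projected rear bottom row
g=geom('w14',t,R,216.6,21.5,4.3);x,u=g['rearbot'];print(proj(t+R@np.array([x,0,-u])/1,K,T) if 0 else proj(t+R@(np.array([x,0,-u])/1000),K,T))
cc=np.array([[195,216.6],[308.6,216.6]])
print((ray(cc,t[2]+g['reartop'][1]/1000,K,T)-t)@R*1000, t)
E
```

```text
{'reartop': array([21.,  4.]), 'tabbot': array([-39.5, -27.9]), 'tabtop': array([-40.6, -25.1]), 'frontbot': array([-33.4, -27.1]), 'fronttop': array([-36.7, -18.8]), 'lipend': array([28.9, -2.6]), 'rearbot': array([24.3, -4.4]), 'padx_c': np.float64(8.4)}
{'reartop': array([21.1,  4.2]), 'tabbot': array([-39.2, -28.2]), 'tabtop': array([-40.3, -25.4]), 'frontbot': array([-33.1, -27.3]), 'fronttop': array([-36.5, -19. ]), 'lipend': array([29.1, -2.3]), 'rearbot': array([24.4, -4.2]), 'padx_c': np.float64(8.3)}
{'reartop': array([20.8,  3.5]), 'tabbot': array([-40. , -27.9]), 'tabtop': array([-41.1, -25.1]), 'frontbot': array([-33.8, -27.1]), 'fronttop': array([-37.1, -18.7]), 'lipend': array([28.7, -3.1]), 'rearbot': array([24. , -4.9]), 'padx_c': np.float64(8.7)}
[[ 49.44 -25.54   5.39]
 [ 49.41  28.43   5.4 ]]
[[251.09 203.77]]
[[ 21.01 -25.1   -3.97]
 [ 20.98  25.76  -3.96]] [ 0.44 -0.19  0.06]
```

Call:
drive_tool(motion=[{"xyz":[0,0,-10],"spin":0,"claw":0.4},{"xyz":[0,0,-30],"spin":0,"claw":0.4},{"xyz":[10,0.5,-47],"spin":0,"claw":0.4},{"xyz":[35,0.9,-50],"spin":0,"claw":0.4},{"xyz":[65,0.9,-50],"spin":0,"claw":0.4},{"xyz":[86,0.9,-50],"spin":0,"claw":0.4},{"xyz":[94,0.9,-48],"spin":0,"claw":0.4},{"xyz":[94,0.9,-44],"spin":0,"claw":0.4},{"xyz":[94,0.9,-44],"spin":0,"claw":0.4}])

```text
time_s: 16.58
ee_pos: [0.5338, -0.1761, 0.1006]
tool_rot: [[0.985, 0.174, -0.002], [0.174, -0.985, 0.0], [-0.002, -0.0, -1.0]]
ft_force: [-0.2, 0.8, 0.1]
grip_width: 0.0517
```

Run:
```python
from tilt import *
np.set_printoptions(precision=2,suppress=True)
o=telemetry.get_obs();t=np.array(o['ee_pos']);R=np.array(o['tool_rot'])
p,d,K,T=grab('wrist','w15')
print(tilt('w15',t,R))
p,d,K,T=grab('side','s15')
save('s15z',cv2.resize(p[110:210,230:330],None,fx=6,fy=6,interpolation=cv2.INTER_CUBIC))
p,d,K,T=grab('top','t15')
save('t15z',cv2.resize(p[160:240,290:370],None,fx=7,fy=7,interpolation=cv2.INTER_CUBIC))
```

```text
(array([-21.26,  -0.02]), np.float64(5.427728940757996), np.float64(0.5403861046694735))
```

View pics/w15.png

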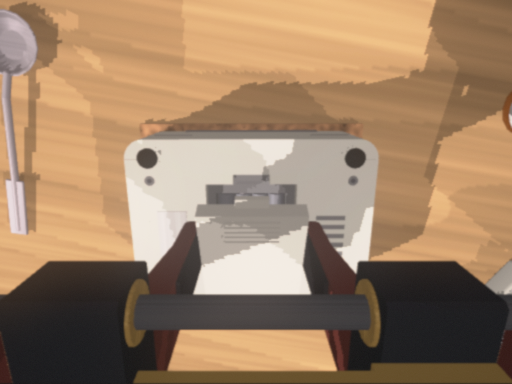

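View pics/s15z.png

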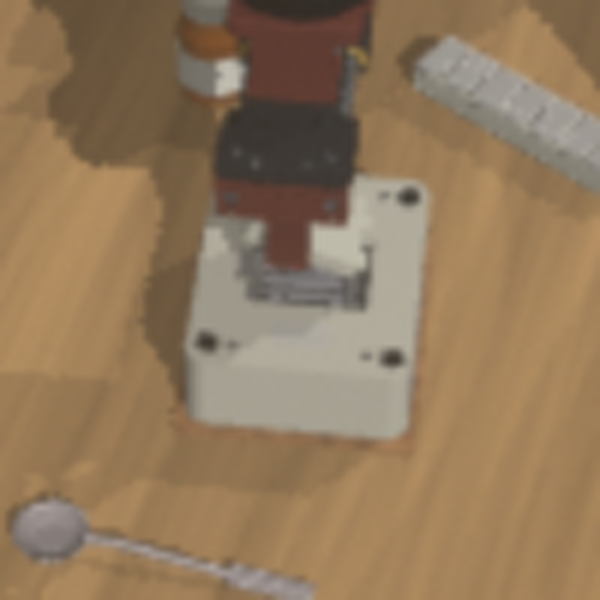

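View pics/t15z.png

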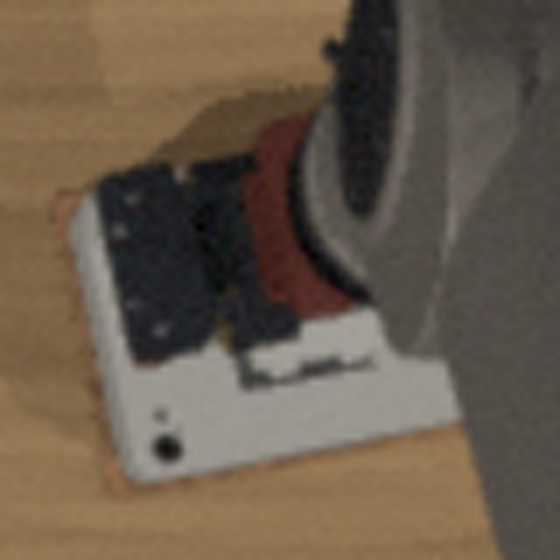

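Run:
```python
from h import *
p,d,K,T=load('w15')
save('w15a',cv2.resize(p[160:260,185:325],None,fx=5.5,fy=5.5,interpolation=cv2.INTER_CUBIC))
```

```text
(no output)
```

View pics/w15a.png

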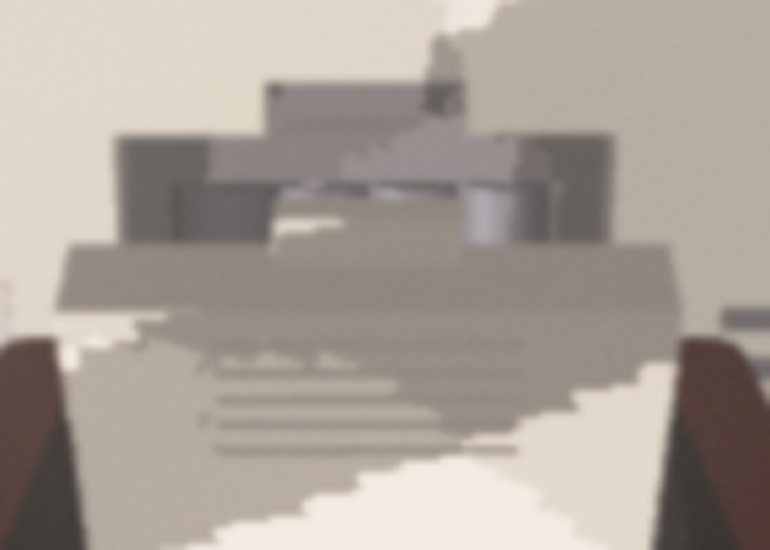

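Run:
```python
from geom import *
np.set_printoptions(precision=2,suppress=True)
o=telemetry.get_obs();t=np.array(o['ee_pos']);R=np.array(o['tool_rot']);print(t,o['ft_force'])
p,d,K,T=load('w15')
f=lambda a:(np.array(a)+.5)/5.5-.5+[185,160]
print((ray(f([[116,134],[615,134]]),.0526,K,T)-t)@R*1000)
v=f([[368,311]])[0,1]
g=geom('w15',t,R,v,21,4.4); print({k:np.round(x,1) for k,x in g.items()})
print((ray(f([[56,311],[681,311]]),t[2]+g['reartop'][1]/1000,K,T)-t)@R*1000)
```

```text
[ 0.53 -0.18  0.1 ] [0.71 0.7  0.13]
[[ 21.73 -27.33  48.54]
 [ 21.71  26.85  48.54]]
{'reartop': array([20.6,  3.5]), 'tabbot': array([-40.2, -27.9]), 'tabtop': array([-41.3, -25.1]), 'frontbot': array([-34.1, -27.1]), 'fronttop': array([-37.3, -18.7]), 'lipend': array([28.4, -3.1]), 'rearbot': array([23.8, -4.9]), 'padx_c': np.float64(9.0)}
[[ 20.57 -25.31  -3.5 ]
 [ 20.55  25.51  -3.5 ]]
```

Call:
drive_tool(motion=[{"xyz":[0,-0.2,8],"spin":0,"claw":0.4},{"xyz":[0,-0.2,18],"spin":0,"claw":0.4},{"xyz":[0,-0.2,24],"spin":0,"claw":0.4},{"xyz":[0,-0.2,27],"spin":0,"claw":0.4},{"xyz":[0,-0.2,28],"spin":0,"claw":0.4},{"xyz":[0,-0.2,28],"spin":0,"claw":0.4}])

```text
time_s: 17.48
ee_pos: [0.5353, -0.1756, 0.0733]
tool_rot: [[0.985, 0.175, 0.0], [0.175, -0.985, -0.0], [0.0, 0.0, -1.0]]
ft_force: [0.2, -0.4, -0.5]
grip_width: 0.0516
```

Run:
```python
from tilt import *
np.set_printoptions(precision=4,suppress=True)
o=telemetry.get_obs();t=np.array(o['ee_pos']);R=np.array(o['tool_rot']);print(t,np.array(o['ft_force']))
p,d,K,T=grab('wrist','w16')
print(tilt('w16',t,R))
save('w16a',cv2.resize(p[160:260,185:325],None,fx=5.5,fy=5.5,interpolation=cv2.INTER_CUBIC))
```

```text
[ 0.5353 -0.1756  0.0733] [ 0.2292 -0.411  -0.54  ]
(array([-21.2217,   0.0845]), np.float64(5.422108067351695), np.float64(0.5232288317435213))
```

View pics/w16a.png

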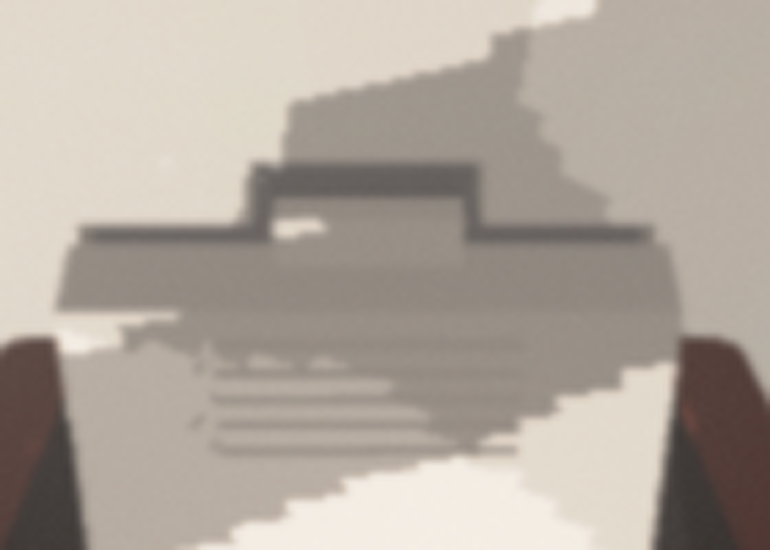

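Call:
drive_tool(motion=[{"xyz":[0,-0.2,1],"spin":0,"claw":0.4},{"xyz":[0,-0.2,2],"spin":0,"claw":0.4},{"xyz":[0,-0.2,2],"spin":0,"claw":0.4}])

```text
time_s: 17.9
ee_pos: [0.5352, -0.1754, 0.0712]
tool_rot: [[0.985, 0.175, 0.0], [0.175, -0.985, -0.0], [0.0, 0.0, -1.0]]
ft_force: [0.6, 0.3, 0.0]
grip_width: 0.0517
```

Call:
drive_tool(motion=[{"xyz":[0,-0.2,0.5],"spin":0,"claw":0.4},{"xyz":[0,-0.2,1],"spin":0,"claw":0.4},{"xyz":[0,-0.2,1],"spin":0,"claw":0.4}])

```text
time_s: 18.27
ee_pos: [0.5354, -0.1753, 0.0705]
tool_rot: [[0.985, 0.175, 0.001], [0.175, -0.985, -0.0], [0.001, 0.0, -1.0]]
ft_force: [0.2, -1.0, 5.5]
grip_width: 0.0516
```

Call:
drive_tool(motion=[{"xyz":[0,0,-0.6],"spin":0,"claw":0.4},{"xyz":[-2,0,-0.6],"spin":0,"claw":0.4},{"xyz":[-4,0,-0.6],"spin":0,"claw":0.4},{"xyz":[-6,0,-0.6],"spin":0,"claw":0.4},{"xyz":[-6,0,-0.6],"spin":0,"claw":0.4}])

```text
time_s: 18.9
ee_pos: [0.529, -0.1762, 0.0708]
tool_rot: [[0.985, 0.175, -0.0], [0.175, -0.985, 0.0], [-0.0, -0.0, -1.0]]
ft_force: [1.6, 1.3, 3.2]
grip_width: 0.0518
```

Call:
drive_tool(motion=[{"xyz":[-1,0,0],"spin":0,"claw":0.4},{"xyz":[-2,0,0],"spin":0,"claw":0.4},{"xyz":[-2,0,0],"spin":0,"claw":0.4}])

```text
time_s: 19.27
ee_pos: [0.5278, -0.1765, 0.0709]
tool_rot: [[0.985, 0.175, 0.001], [0.175, -0.985, 0.0], [0.001, 0.0, -1.0]]
ft_force: [3.9, 0.6, 2.8]
grip_width: 0.0517
```

Run:
```python
from tilt import *
np.set_printoptions(precision=4,suppress=True)
o=telemetry.get_obs();t=np.array(o['ee_pos']);R=np.array(o['tool_rot']);print(t,np.array(o['ft_force']))
p,d,K,T=grab('wrist','w17')
print(tilt('w17',t,R))
save('w17a',cv2.resize(p[160:260,185:325],None,fx=5.5,fy=5.5,interpolation=cv2.INTER_CUBIC))
```

```text
[ 0.5278 -0.1765  0.0709] [3.9022 0.5623 2.7674]
(array([-21.0421,   0.0525]), np.float64(5.446849482847314), np.float64(0.5300749043578101))
```

View pics/w17a.png

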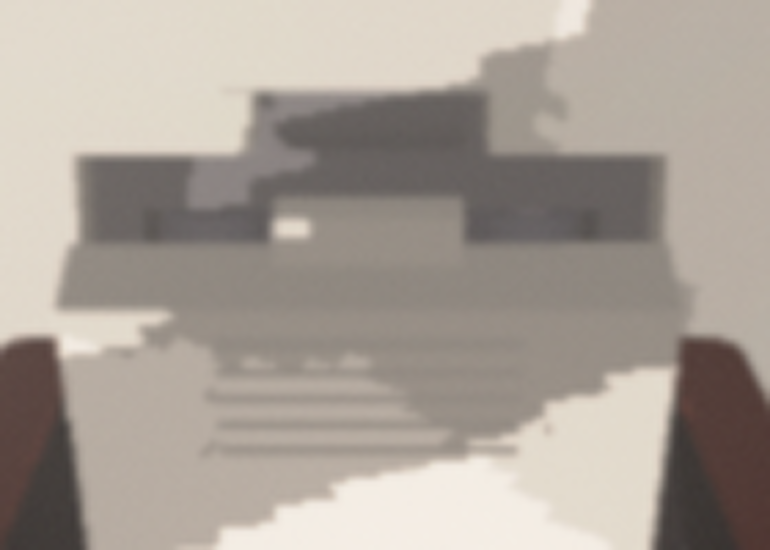

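Run:
```python
from geom import *
np.set_printoptions(precision=2,suppress=True)
o=telemetry.get_obs();t=np.array(o['ee_pos']);R=np.array(o['tool_rot'])
p,d,K,T=load('w17')
f=lambda a:(np.array(a)+.5)/5.5-.5+[185,160]
b=(ray(f([[76,155],[666,155]]),.0526,K,T)-t)@R*1000;print(b)
for th in (20.5,21,21.5):
  g=geom('w17',t,R,f([[368,310]])[0,1],th,4.4)
  print({k:(np.round(x[0]+33-b[0,0]-.4,1),np.round(x[1]+t[2]*1000-52.6,1)) for k,x in g.items() if k!='padx_c'})
```

```text
[[ 28.26 -26.65  18.39]
 [ 28.22  27.71  18.4 ]]
{'reartop': (np.float64(25.5), np.float64(21.9)), 'tabbot': (np.float64(-35.6), np.float64(-9.0)), 'tabtop': (np.float64(-36.7), np.float64(-6.2)), 'frontbot': (np.float64(-29.5), np.float64(-8.3)), 'fronttop': (np.float64(-32.6), np.float64(0.1)), 'lipend': (np.float64(33.3), np.float64(15.2)), 'rearbot': (np.float64(28.6), np.float64(13.4))}
{'reartop': (np.float64(25.6), np.float64(22.1)), 'tabbot': (np.float64(-35.2), np.float64(-9.3)), 'tabtop': (np.float64(-36.3), np.float64(-6.5)), 'frontbot': (np.float64(-29.1), np.float64(-8.5)), 'fronttop': (np.float64(-32.3), np.float64(-0.1)), 'lipend': (np.float64(33.4), np.float64(15.5)), 'rearbot': (np.float64(28.8), np.float64(13.7))}
{'reartop': (np.float64(25.6), np.float64(22.4)), 'tabbot': (np.float64(-34.9), np.float64(-9.5)), 'tabtop': (np.float64(-36.0), np.float64(-6.8)), 'frontbot': (np.float64(-28.7), np.float64(-8.7)), 'fronttop': (np.float64(-32.0), np.float64(-0.4)), 'lipend': (np.float64(33.6), np.float64(15.8)), 'rearbot': (np.float64(28.9), np.float64(14.0))}
```

Call:
drive_tool(motion=[{"xyz":[0,0,0.5],"spin":0,"claw":0.4},{"xyz":[0,0,1],"spin":0,"claw":0.4},{"xyz":[0,0,1],"spin":0,"claw":0.4}])

```text
time_s: 19.7
ee_pos: [0.528, -0.1765, 0.0704]
tool_rot: [[0.985, 0.175, 0.001], [0.175, -0.985, -0.0], [0.001, 0.0, -1.0]]
ft_force: [4.3, 1.7, 7.2]
grip_width: 0.0519
```

Call:
drive_tool(motion=[{"xyz":[0,0,0],"spin":0,"claw":0.585},{"xyz":[0,0,0],"spin":0,"claw":0.6},{"xyz":[0,0,0],"spin":0,"claw":0.62},{"xyz":[0,0,0],"spin":0,"claw":0.64},{"xyz":[0,0,0],"spin":0,"claw":0.64}])

```text
time_s: 20.32
ee_pos: [0.527, -0.1774, 0.07]
tool_rot: [[0.985, 0.174, -0.0], [0.174, -0.985, -0.001], [-0.0, 0.001, -1.0]]
ft_force: [1.7, -0.2, 6.3]
grip_width: 0.0563
```

Run:
```python
from tilt import *
np.set_printoptions(precision=4,suppress=True)
o=telemetry.get_obs();t=np.array(o['ee_pos']);R=np.array(o['tool_rot']);print(t,np.array(o['ft_force']))
p,d,K,T=grab('wrist','w18')
print(tilt('w18',t,R))
save('w18a',cv2.resize(p[150:300,160:340],None,fx=4,fy=4,interpolation=cv2.INTER_CUBIC))
```

```text
[ 0.527  -0.1774  0.07  ] [ 1.7105 -0.1906  6.3229]
(array([-8.0433,  0.1262]), np.float64(13.976813267767039), np.float64(0.4703273110814893))
```

View pics/w18a.png

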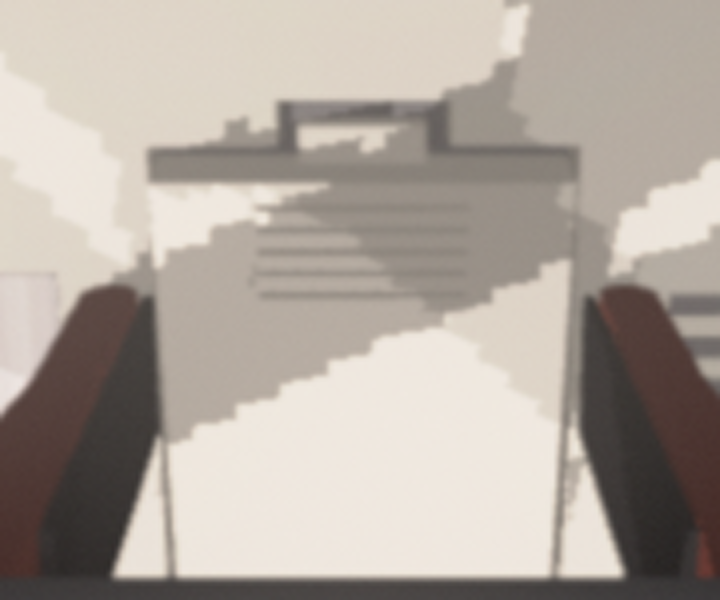

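Run:
```python
from geom import *
np.set_printoptions(precision=2,suppress=True)
o=telemetry.get_obs();t=np.array(o['ee_pos']);R=np.array(o['tool_rot'])
p,d,K,T=load('w18')
f=lambda a:(np.array(a)+.5)/4-.5+[160,150]
b=(ray(f([[148,149],[580,149]]),.053,K,T)-t)@R*1000;print(b)
for th in (7,7.5):
  g=geom('w18',t,R,f([[368,182]])[0,1],th,13)
  print({k:(np.round(x[0]+33-b[0,0]-.4,1),np.round(x[1]+t[2]*1000-53,1)) for k,x in g.items() if k!='padx_c'},g['padx_c'])
```

```text
[[ 29.1  -27.33  16.97]
 [ 29.06  26.89  17.01]]
{'reartop': (np.float64(30.4), np.float64(7.3)), 'tabbot': (np.float64(-36.1), np.float64(-8.4)), 'tabtop': (np.float64(-36.5), np.float64(-5.4)), 'frontbot': (np.float64(-30.0), np.float64(-9.2)), 'fronttop': (np.float64(-31.1), np.float64(-0.2)), 'lipend': (np.float64(36.5), np.float64(-1.0)), 'rearbot': (np.float64(31.5), np.float64(-1.6))} 3.8603531810959666
{'reartop': (np.float64(30.5), np.float64(7.6)), 'tabbot': (np.float64(-35.9), np.float64(-8.8)), 'tabtop': (np.float64(-36.3), np.float64(-5.8)), 'frontbot': (np.float64(-29.8), np.float64(-9.5)), 'fronttop': (np.float64(-31.0), np.float64(-0.5)), 'lipend': (np.float64(36.6), np.float64(-0.7)), 'rearbot': (np.float64(31.7), np.float64(-1.4))} 3.755360144684289
```

Call:
drive_tool(motion=[{"xyz":[0.5,0,-1.8],"spin":0,"claw":0.64},{"xyz":[0.5,0,-1.8],"spin":0,"claw":0.4},{"xyz":[0.5,0,-1.8],"spin":0,"claw":0.4},{"xyz":[0.5,0,-1.8],"spin":0,"claw":0.4},{"xyz":[-0.5,0,-1.8],"spin":0,"claw":0.4},{"xyz":[-1,0,-1.8],"spin":0,"claw":0.4},{"xyz":[-1,0,-1.8],"spin":0,"claw":0.4}])

```text
time_s: 21.25
ee_pos: [0.5261, -0.1768, 0.0716]
tool_rot: [[0.985, 0.175, -0.0], [0.175, -0.985, -0.0], [-0.0, -0.0, -1.0]]
ft_force: [0.0, 0.1, -0.3]
grip_width: 0.0513
```

Call:
drive_tool(motion=[{"xyz":[-0.5,0,0],"spin":0,"claw":0.4},{"xyz":[-1,0,0],"spin":0,"claw":0.4},{"xyz":[-1,0,0],"spin":0,"claw":0.4}])

```text
time_s: 21.62
ee_pos: [0.5252, -0.177, 0.0716]
tool_rot: [[0.985, 0.175, 0.0], [0.175, -0.985, -0.0], [0.0, 0.0, -1.0]]
ft_force: [0.0, 0.3, -0.8]
grip_width: 0.0511
```

Run:
```python
from tilt import *
np.set_printoptions(precision=4,suppress=True)
o=telemetry.get_obs();t=np.array(o['ee_pos']);R=np.array(o['tool_rot']);print(t,np.array(o['ft_force']))
p,d,K,T=grab('wrist','w19')
print(tilt('w19',t,R))
save('w19a',cv2.resize(p[150:300,160:340],None,fx=4,fy=4,interpolation=cv2.INTER_CUBIC))
```

```text
[ 0.5252 -0.177   0.0716] [ 0.0158  0.2984 -0.8068]
(array([-8.0756, -0.0867]), np.float64(14.953455196226983), np.float64(0.46815287104154785))
```

View pics/w19a.png

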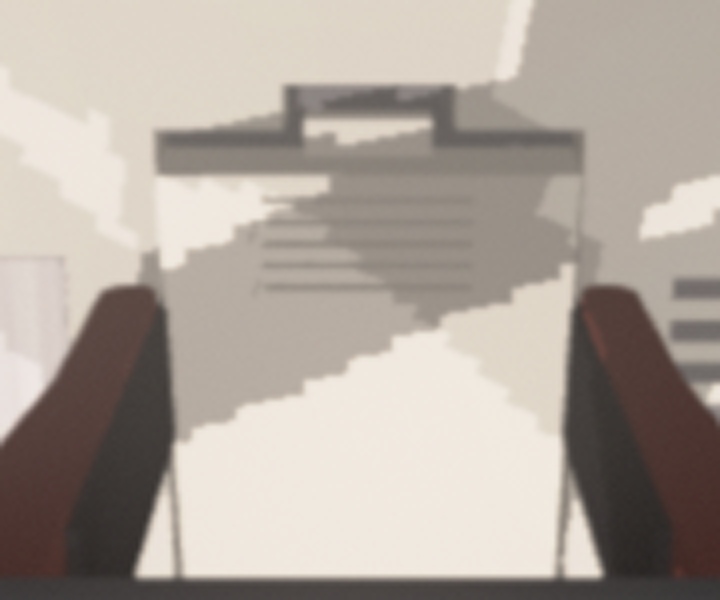

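Call:
drive_tool(motion=[{"xyz":[-0.5,0,0],"spin":0,"claw":0.4},{"xyz":[-1,0,0],"spin":0,"claw":0.4},{"xyz":[-1,0,0],"spin":0,"claw":0.4}])

```text
time_s: 22.05
ee_pos: [0.5244, -0.1771, 0.0716]
tool_rot: [[0.985, 0.175, 0.0], [0.175, -0.985, 0.0], [0.0, 0.0, -1.0]]
ft_force: [0.6, 0.1, 0.1]
grip_width: 0.0514
```

Call:
drive_tool(motion=[{"xyz":[-0.7,0,0],"spin":0,"claw":0.4},{"xyz":[-0.7,0,0],"spin":0,"claw":0.4}])

```text
time_s: 22.3
ee_pos: [0.5243, -0.1771, 0.0718]
tool_rot: [[0.985, 0.175, 0.002], [0.175, -0.985, 0.0], [0.002, 0.0, -1.0]]
ft_force: [2.5, 0.5, -0.8]
grip_width: 0.0512
```

Run:
```python
from tilt import *
from geom import geom
np.set_printoptions(precision=4,suppress=True)
o=telemetry.get_obs();t=np.array(o['ee_pos']);R=np.array(o['tool_rot']);print(t,np.array(o['ft_force']))
p,d,K,T=grab('wrist','w20')
print(tilt('w20',t,R))
save('w20a',cv2.resize(p[150:300,160:340],None,fx=4,fy=4,interpolation=cv2.INTER_CUBIC))
```

```text
[ 0.5243 -0.1771  0.0718] [ 2.4742  0.4553 -0.7692]
(array([-8.2836, -0.0374]), np.float64(14.973927022834681), np.float64(0.47025647304921947))
```

View pics/w20a.png

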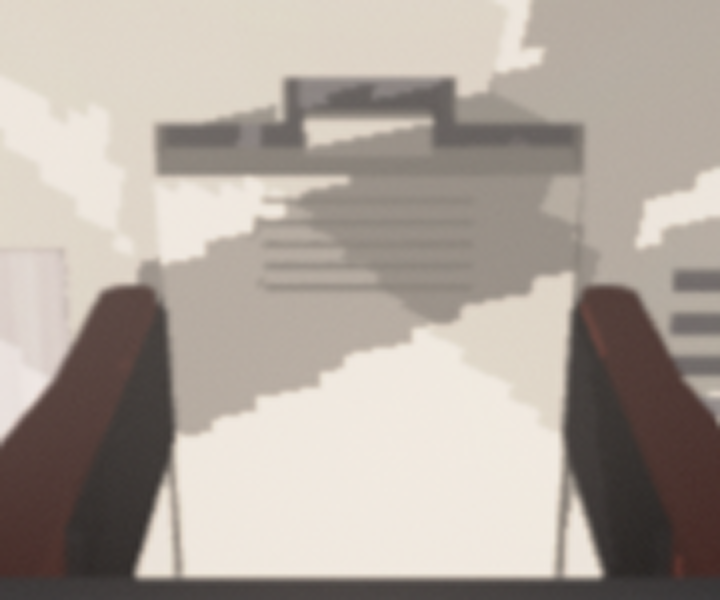

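Call:
drive_tool(motion=[{"xyz":[0.5,0,0],"spin":0,"claw":0.64},{"xyz":[0.5,0,0],"spin":0,"claw":0.72},{"xyz":[0.5,0,0],"spin":0,"claw":0.72},{"xyz":[0.5,0,-12],"spin":0,"claw":0.72},{"xyz":[0.5,0,-28],"spin":0,"claw":0.5},{"xyz":[8,0,-30],"spin":0,"claw":0},{"xyz":[18,0,-30],"spin":0,"claw":0},{"xyz":[18,0,-30],"spin":0,"claw":0},{"xyz":[18,0,-30],"spin":0,"claw":0}])

```text
time_s: 23.48
ee_pos: [0.5409, -0.1739, 0.101]
tool_rot: [[0.985, 0.175, -0.001], [0.175, -0.985, 0.0], [-0.001, -0.0, -1.0]]
ft_force: [-0.4, 0.4, -0.6]
grip_width: 0.0164
```

Run:
```python
from tilt import *
np.set_printoptions(precision=4,suppress=True)
o=telemetry.get_obs();t=np.array(o['ee_pos']);R=np.array(o['tool_rot']);print(t,np.array(o['ft_force']))
p,d,K,T=grab('wrist','w21')
p,d,K,T=grab('side','s21')
save('s21z',cv2.resize(p[110:210,230:330],None,fx=6,fy=6,interpolation=cv2.INTER_CUBIC))
```

```text
[ 0.5409 -0.1739  0.101 ] [-0.4019  0.4297 -0.5849]
```

View pics/w21.png

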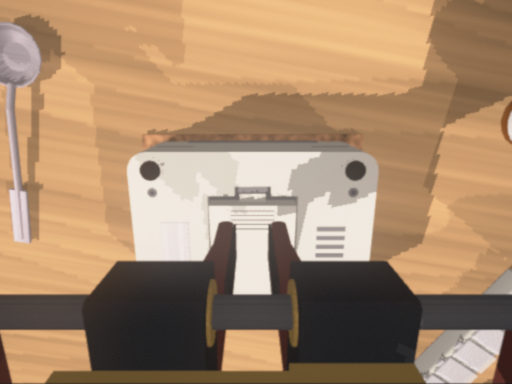

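View pics/s21z.png

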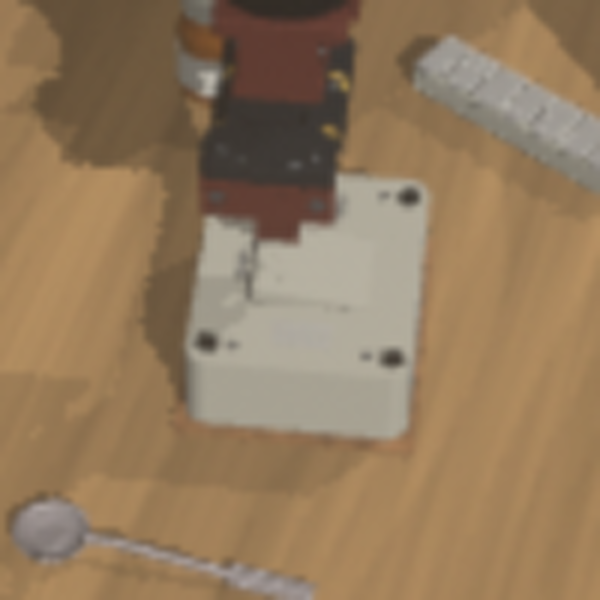

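Call:
drive_tool(motion=[{"xyz":[0,0,8],"spin":0,"claw":0},{"xyz":[0,0,16],"spin":0,"claw":0},{"xyz":[0,0,21],"spin":0,"claw":0},{"xyz":[0,0,23],"spin":0,"claw":0},{"xyz":[0,0,24],"spin":0,"claw":0},{"xyz":[0,0,24],"spin":0,"claw":0}])

```text
time_s: 24.32
ee_pos: [0.5413, -0.1741, 0.0777]
tool_rot: [[0.985, 0.175, -0.0], [0.175, -0.985, -0.0], [-0.0, 0.0, -1.0]]
ft_force: [-0.8, 0.6, 0.3]
grip_width: 0.0006
```

Call:
drive_tool(motion=[{"xyz":[0,0,1],"spin":0,"claw":0},{"xyz":[0,0,2],"spin":0,"claw":0},{"xyz":[0,0,2],"spin":0,"claw":0}])

```text
time_s: 24.7
ee_pos: [0.5415, -0.1742, 0.0759]
tool_rot: [[0.985, 0.175, 0.001], [0.175, -0.985, -0.0], [0.001, 0.0, -1.0]]
ft_force: [-1.4, -1.2, 4.1]
grip_width: 0.0001
```

Call:
drive_tool(motion=[{"xyz":[0,0,0.7],"spin":0,"claw":0},{"xyz":[0,0,1.4],"spin":0,"claw":0},{"xyz":[0,0,1.4],"spin":0,"claw":0}])

```text
time_s: 25.08
ee_pos: [0.5414, -0.1741, 0.0741]
tool_rot: [[0.985, 0.175, 0.0], [0.175, -0.985, 0.0], [0.0, 0.0, -1.0]]
ft_force: [-0.9, 0.1, -0.5]
grip_width: 0.0004
```

Call:
drive_tool(motion=[{"xyz":[0,0,0.7],"spin":0,"claw":0},{"xyz":[0,0,1.4],"spin":0,"claw":0},{"xyz":[0,0,1.4],"spin":0,"claw":0}])

```text
time_s: 25.45
ee_pos: [0.5412, -0.1741, 0.0726]
tool_rot: [[0.985, 0.175, -0.0], [0.175, -0.985, 0.0], [-0.0, -0.0, -1.0]]
ft_force: [0.6, 1.0, 0.5]
grip_width: 0.0001
```

Run:
```python
from tilt import *
o=telemetry.get_obs()
p,d,K,T=grab('wrist','w22')
save('w22a',cv2.resize(p[150:300,160:340],None,fx=4,fy=4,interpolation=cv2.INTER_CUBIC))
```

```text
(no output)
```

View pics/w22a.png

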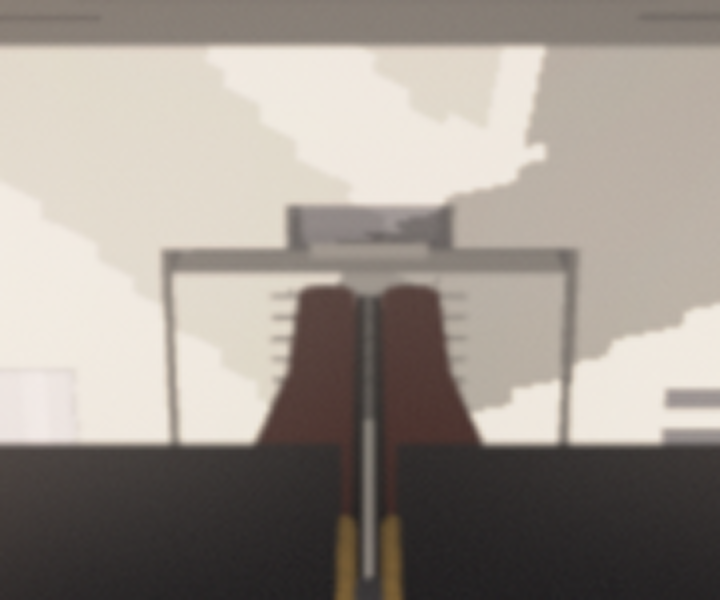

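Call:
drive_tool(motion=[{"xyz":[0,0,0.7],"spin":0,"claw":0},{"xyz":[0,0,1.4],"spin":0,"claw":0},{"xyz":[0,0,1.4],"spin":0,"claw":0}])

```text
time_s: 25.88
ee_pos: [0.5413, -0.1741, 0.0715]
tool_rot: [[0.985, 0.175, 0.0], [0.175, -0.985, -0.0], [0.0, 0.0, -1.0]]
ft_force: [-1.3, 0.0, 2.0]
grip_width: 0.0005
```

Call:
drive_tool(motion=[{"xyz":[0,0,0.5],"spin":0,"claw":0},{"xyz":[0,0,1],"spin":0,"claw":0},{"xyz":[0,0,1],"spin":0,"claw":0}])

```text
time_s: 26.25
ee_pos: [0.5414, -0.1742, 0.0714]
tool_rot: [[0.985, 0.175, 0.0], [0.175, -0.985, -0.0], [0.0, 0.0, -1.0]]
ft_force: [-4.0, 0.9, 11.4]
grip_width: 0.0005
```

Hard ledge reached (11 N, no further travel). Retreat and check.

Call:
drive_tool(motion=[{"xyz":[0,0,-3],"spin":0,"claw":0},{"xyz":[0,0,-20],"spin":0,"claw":0},{"xyz":[-20,0,-60],"spin":0,"claw":0},{"xyz":[-50,0,-90],"spin":0,"claw":0},{"xyz":[-80,0,-100],"spin":0,"claw":0},{"xyz":[-90,0,-100],"spin":0,"claw":0},{"xyz":[-90,0,-100],"spin":0,"claw":0}])

```text
time_s: 27.12
ee_pos: [0.4526, -0.1899, 0.1704]
tool_rot: [[0.985, 0.174, 0.0], [0.174, -0.985, -0.0], [0.0, 0.0, -1.0]]
ft_force: [-0.9, -0.1, -0.4]
grip_width: 0.0006
```

Run:
```python
from h import *
np.set_printoptions(precision=4,suppress=True)
o=telemetry.get_obs();print(np.array(o['ft_force']))
p,d,K,T=grab('wrist','w23'); W=world(d,K,T)
save('w23a',cv2.resize(p[0:180,150:370],None,fx=3.6,fy=3.3,interpolation=cv2.INTER_CUBIC))
p,d,K,T=grab('top','t23'); p,d,K,T=grab('side','s23')
```

```text
[-0.8769 -0.1205 -0.4296]
```

View pics/w23a.png

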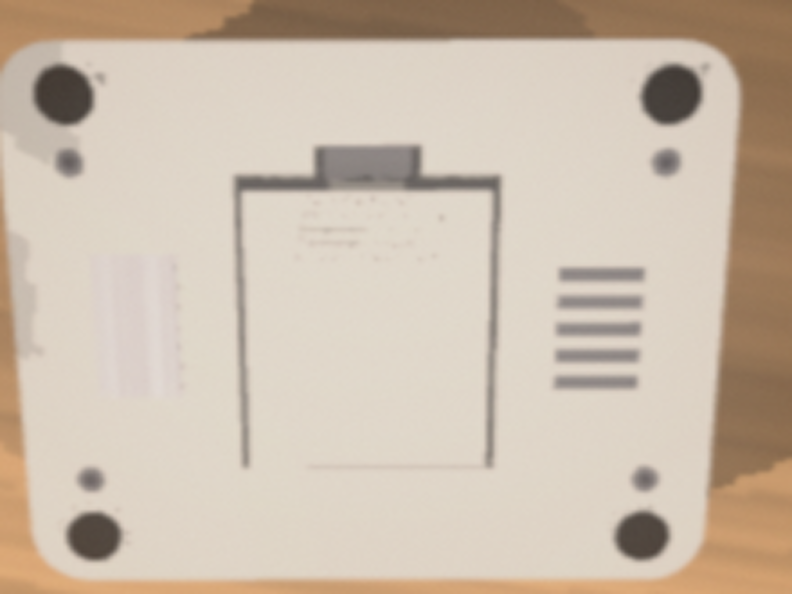

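View pics/t23.png

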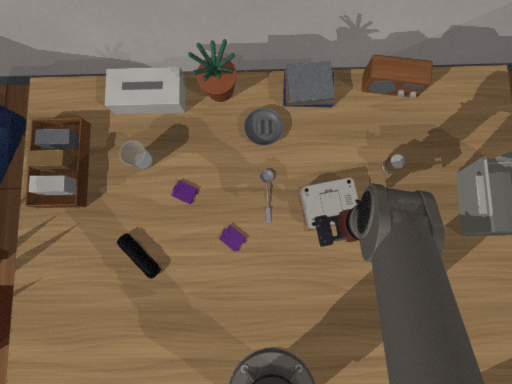

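View pics/s23.png

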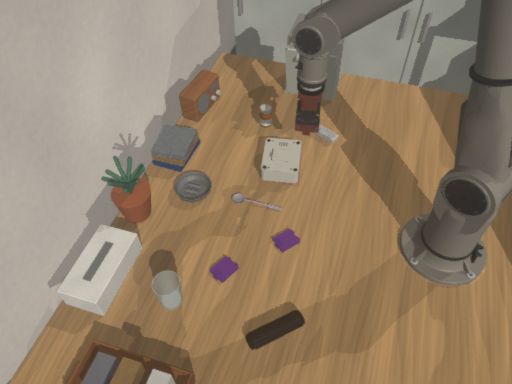

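Run:
```python
from h import *
np.set_printoptions(precision=4,suppress=True)
p,d,K,T=load('w23'); W=world(d,K,T)
r=lambda x0,y0,x1,y1:W[int(y0/3.3):int(y1/3.3),int(150+x0/3.6):int(150+x1/3.6),2]
for n,b in dict(front=(270,400,470,450),mid=(270,300,470,360),rear=(250,200,290,260),rear2=(450,200,480,260),ribs=(310,200,430,260),monL=(190,200,225,450),monR=(510,200,545,450),monrear=(200,60,500,130),monfront=(200,490,500,550)).items(): print(n,np.median(r(*b))*1000)
for a,b in (('top0','t23'),('side0','s23')):
    A,B=load(a)[0],load(b)[0]; D=(cv2.absdiff(A,B).max(2)>60).astype(np.uint8)
    c,_=cv2.findContours(cv2.morphologyEx(D,cv2.MORPH_OPEN,np.ones((3,3))),0,2); print(a,[cv2.boundingRect(x) for x in c if cv2.contourArea(x)>15])
```

```text
front 51.266759985188095
mid 51.26492043497161
rear 51.233974688049464
rear2 51.310527624631284
ribs 52.2830984004442
monL 51.25793971648459
monR 51.36080404839877
monrear 51.21627214950269
monfront 51.34457034372078
top0 [(384, 322, 95, 61), (430, 309, 30, 14), (423, 281, 32, 27), (373, 264, 8, 9), (405, 261, 7, 5), (387, 248, 10, 8), (391, 241, 9, 7), (401, 235, 28, 25), (413, 210, 31, 29), (315, 209, 38, 37), (392, 206, 22, 35), (356, 205, 14, 29), (321, 192, 21, 23), (375, 191, 5, 7), (363, 191, 8, 10)]
side0 [(467, 184, 18, 30), (433, 158, 21, 37), (276, 151, 16, 10), (297, 100, 24, 31), (298, 80, 27, 19), (503, 79, 9, 7), (298, 63, 5, 7), (299, 55, 15, 5), (305, 51, 9, 4), (414, 24, 6, 14), (292, 14, 46, 29), (388, 0, 32, 55), (323, 0, 13, 8)]
```

Run:
```python
from plant import telemetry, order
print(order.job_done()); print(telemetry.get_obs()['time_s'])
```

```text
the job is handed in; nothing more can be done
None
the job is handed in; nothing more can be done
```

The battery cover is back on and lies flush. I handed the job in at about 27 s with the gripper well clear of the monitor.

**What I did:**
- I gripped the white cover by its sides. The tool cannot tilt, so I levered the cover's rear end on the monitor's near edge to raise the ribbed end to about 21°, pressing with no more than about 12 N.
- On the first try the cover slipped in the pads after about 11°. I set it down on the shelf, regripped it higher and repeated the tilt.
- I touched the tabs down on the landing (5.5 N) and slid them about 3 mm under the lip at 21°. I then let go: the ribbed end fell about 14° onto the catch ramp and came to rest at about 7°.
- I regripped the cover and pushed it forward until it met the lip (2.5 N).
- I pressed the ribs with closed fingers. The last reading before the catch gave way was about 4 N. I then pressed to the hard ledge, peaking at about 11 N, and backed off.

**Last checks:**
- **Flushness:** in the depth image the cover's front, middle and rear are within 0.1 mm of the monitor's upper surface, with the ribs about 1 mm proud (1.5 mm expected).
- **Catch:** in the wrist picture the latch lip runs in under the catch.
- **Other items:** nothing else had visibly moved. In the final top and side views the arm partly hides the organiser, and in the top view also the area near the pill bottle. Both looked undisturbed where they showed.

**Not measured:** the impact when the ribbed end dropped onto the ramp. When I released the cover, the fingertips also rested on the monitor with about 6 N.

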